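# Locate a vial tray on the sampler's deck

### The arm

A 6-joint arm with a two-finger parallel gripper is mounted at the origin on the work surface. World frame = base frame: x ahead of the robot, y to its left, z up, the work surface at z = 0. Lengths are in m, angles in rad, forces in N, time in s.
With the tool pointing down it reaches from about 0.35 to 0.775 m from the base axis. Payload 5.5 kg.
Tool frame: the origin (TCP) lies between the finger pads; the fingertips stand 22 mm ahead of it and the grasp point (between the pads) lies 3 mm ahead of it (env.finger_overhang is the distance from the TCP to the fingertips, in m); y points along the fingers, x is the direction in which the jaws open and shut, and the axes are right-handed (so a half turn about y gives the same grasp; the last joint's range is limited). The gripper opens to 85 mm and grips with 20 to 120 N. Pads are 22 mm wide; open, the fingers measure 114 mm over their backs; the gripper's body (76 mm by 85 mm) begins 54 mm behind the grasp point. The pads swing forward as they close: fully open they stand 13 mm farther back than shut.
Start: joints at [-1.33, 0.313, 0.046, 1.304, 0, 1.431], TCP at [0.214, -0.534, 0.253] pointing down, gripper open.
Joint ranges: [-2.76, 2.76], [-0.86, 1.69], [-1.03, 1.26], [-2.2, 2.34], [-1.47, 1.5], [-3.14, 3.14]. Speed limits (rad/s): [2.57, 2.57, 3.14, 3.14, 3.14, 3.14].

### API

Orientations are given as a unit quaternion [w, x, y, z].
In Python, from workcell import monitor, cams, job, env gives the robot as it stands.
- The arm moves only by the tool drive_tool, never from a script. Its argument "plan" is text: rows parted by semicolons, each of 7 numbers parted by spaces: the opening, from -1 (shut) to 1 (fully open), then the shift along the tool's x, y, z in mm, then the turn, a rotation vector about the tool's x, y, z in degrees. In form: gripper x y z rx ry rz; .... A call has 1 to 8 rows; each row shifts and turns the pose as measured when the row begins, along the tool's axes as they then stand; what a row does not reach is not made up. A row lasts 1/8 s, in which the tool goes at most 62.5 mm and 10.7 degrees, less where a joint would pass 70% of its speed; a pose out of reach is approached as far as the arm can. A call is refused whole if a number of a shift passes 62.5 or a number of a turn 10.7, either way. A call with a gripper value outside its range is refused whole. The fingers move at their own pace and stop on an object; "grip_force" is the grip in N (left out, the last holds). Time passes only in rows, so rows that do not move let the fingers close. It gives the time, the measured TCP pose, the force and the opening at its end, in the units of the state.
- monitor.get_state(): the state, without advancing time (a new reading comes with each control period).
- cams.read_camera(name): name is "scene" or "top" or "wrist"; returns (picture, depth): 384x512x3 uint8, red, green, blue; 384x512 float32, m along the optical axis (not along the pixel's ray), 0 where there is no reading.
- cams.calibration(name): a dict with "fx", "fy", "cx", "cy" (pixels), "R" (3x3) and "t" (3): a world point X has camera coordinates R X + t. Camera axes: x right, y down, z forward; pixel columns grow to the right and rows downward; lengths in m; the calibration is good to about 2 mm. The wrist camera is an equidistant fisheye: a pixel r from the principal point sees the ray r / f radians off the axis. A picture is of the moment at which its call begins: read the wrist's pose just before it. calibration takes no time and is no camera call; for the wrist camera it gives the pose at the moment of the call.
- job.hand_in(): hands the job in, once; it reports no verdict.
The state is a dict: "clock": time; "joint_pos": joint angles; "qvel": joint speeds; "tau": joint torques, N m; "tcp_pos": TCP position; "orientation": TCP orientation; "wrist_force": force on the tool from outside, world axes, zero at the start; "ft_torque": the same for the moment, N m; "finger_gap": finger opening in m.
Only numpy, scipy, OpenCV 4.12 (cv2) and the standard library are available. Lean on these libraries where they do the work, as an engineer would, in place of code of your own. Each camera call takes 0.05 s, during which the arm holds its last target.

### The job

Load the sampler with the tray of small vials: draw it by its tongue straight out from under the clear dust cover until all of it is in the open, and let go of it there on the bench. Then take it again across its sides (the tongue is only for pulling and sliding, do not lift the tray by it), set it down gently on the sampler's deck with the tongue pointing away from the end stop, and push it fully home, its long side against both dowels and its plain end against the end stop. Keep the tray level all the way and leave everything else where it is.

Things in the scene. Friction and masses are not known exactly. Their poses are not given: they have to be found in the camera images.
- vial_tray: the tray to load: aluminium block 124 long (own x) x 56 wide (own y) x 30 mm high, flat upright sides, with 21 small vials (7 x 3, 12 mm across), caps up to 41 mm above its underside; about 0.5 kg. Origin: centre of its underside. A tongue projects from its -x end; the +x end is plain. It starts in one of the two bays of the dust cover, tongue and last 5 to 11 mm of block outside
- vial_tray_tongue: the tray's pull tongue, rigidly part of the tray: an upright flat bar 54 mm long (own x, along the tray), 12 mm thick (own y), 24 mm high, joined to the middle of the tray's -x end. Origin: the bar's centre, 89 mm from the tray's origin towards -x and 16 mm above the tray's underside
- big_vial_tray: a bystander, the neighbour in the other bay: same block and same tongue, but holding 10 large vials (5 x 2, 22 mm across, caps to 44 mm). Same frame. Leave it alone
- dust_cover: fixed clear acrylic cover, open at the front only: top plate 150 deep x 236 mm wide, 58 to 64 mm above the bench, on 6 mm walls at both sides, in the middle and at the back. Two bays, middles 57 mm either side of the cover's middle. Origin: on the bench below the middle of the front edge; +x points into the cover, so trays come out towards -x
- sampler: fixed benchtop sampler, place and yaw vary: low white base with a dark flat deck 240 (x) x 284 mm (y), 50 mm above the bench. Origin: on the bench below the nest point; the user's side is -x. No wall behind the dowels. A 20 mm high wash port stands at x = +92, y = +95; a housing 110 mm high from y = -155 to -250, with a parked needle arm up to 215 mm high at x = +75, y = -205 and beyond
- nest (a point): point on the deck surface, axes as the sampler's: where the centre of the tray's underside comes when the tray is fully home. The tray then lies along the sampler's y, tongue to +y, plain end on the stop at -y, long side on the dowels at +x (the tray's own +x is the sampler's -y, its own +y is the sampler's +x)
- dowel_a (a point): foot, on the deck, of one of the two upright steel dowels, 12 mm in diameter, 26 mm high: 34 mm to +x and 42 mm to +y of the nest point
- dowel_b (a point): foot of the other dowel, the same size: 34 mm to +x and 42 mm to -y of the nest point
- end_stop (a point): middle of the foot of the end stop's face, which looks to the sampler's +y: 62 mm to -y of the nest point. The stop is a steel block 36 mm wide (x), 14 mm thick, 26 mm high, on a foot 4 mm high behind its face
- reagent_bottle: bystander: amber bottle 68 mm across, 150 mm high; origin at the middle of its underside
- sample_jar: bystander: small jar 32 mm across, 58 mm high, standing between cover and sampler; origin at the middle of its underside
- cap_box: bystander: open white box 75 x 100 x 32 mm; origin at the middle of its underside
- beaker: bystander: glass beaker 66 mm across, 85 mm high; origin at the middle of its underside
- tip_box: bystander: pipette tip box 120 x 84 x 66 mm; origin at the middle of its underside
Mind the look-alikes: they are no part of the job. What is shaped like the vial_tray but yellow is not meant.

How it is judged:
By the outcome, as a careful person would: the job done as asked, in the order asked, and still so for the second after the job is handed in, with the robot touching nothing.
It also fails if it takes over 67 s, if anything falls off the work surface, if the arm or the gripper's body presses on something with over 40 N, if the wrist force passes 120 N, or if a joint passes its speed limit or range.

## Working session

There is one attempt and no reset: what is moved stays moved. The work goes in short steps, Python scripts to look and compute and a tool call to move; the robot and the scene stay as the last step left them, time stands still between calls to the robot, and variables do not carry over. Pictures are saved under pics/ and viewed, and the job is handed in when it is done.

Besides the shell and the picture viewer there is one more tool, called after "Request:" as name(argument=value, ...), one argument or row to a line, values as JSON. drive_tool: Moves the arm, as the interface text tells. Its arguments: {"type":"object","properties":{"plan":{"type":"string"},"grip_force":{"type":"number"}},"required":["plan"]}

```bash
mkdir -p pics; ls; python3 - <<'E'
from workcell import monitor,cams,job,env
import cv2,numpy as np
print(monitor.get_state())
for n in ("scene","top"):
    p,d=cams.read_camera(n); np.savez(f"pics/{n}0.npz",p=p,d=d)
    c=cams.calibration(n); print(n,c)
    cv2.imwrite(f"pics/{n}0.png",cv2.resize(p[:,:,::-1],(800,600),interpolation=cv2.INTER_CUBIC))
E
```

```text
pics
{'clock': 0.0, 'joint_pos': array([-1.32960828e+00,  3.14001970e-01,  4.49735953e-02,  1.30356839e+00,
        3.56476066e-05,  1.43121487e+00]), 'qvel': array([ 0.00050584,  0.00047595,  0.00064957, -0.00029473, -0.00173972,
        0.00302874]), 'tau': array([-1.01956930e-04, -4.80625927e+01,  2.98534673e+01,  1.92697509e-02,
       -1.49789835e-04, -2.50754425e-06]), 'tcp_pos': array([ 0.21358958, -0.53336341,  0.25240572]), 'orientation': array([ 0.58601988, -0.58514784,  0.39681118, -0.39588331]), 'wrist_force': array([ 0.48953325,  0.06036289, -0.20672147]), 'ft_torque': array([ 0.0059666 ,  0.00647928, -0.03588652]), 'finger_gap': 0.08573700093173821}
scene {'fx': 375.858210671682, 'fy': 375.858210671682, 'cx': 252.3753293330669, 'cy': 186.56740540277391, 'R': array([[ 0.73861873,  0.67401553, -0.01205974],
       [ 0.40434949, -0.45727796, -0.79208482],
       [-0.53939212,  0.58017233, -0.6102919 ]]), 't': array([-0.4795386 , -0.10184802,  1.50975325])}
top {'fx': 398.6283905845921, 'fy': 398.6283905845921, 'cx': 255.6207419739291, 'cy': 195.34562374231925, 'R': array([[ 0.00590933, -0.99998098, -0.00176867],
       [-0.99558472, -0.00571763, -0.09369298],
       [ 0.09368109,  0.00231452, -0.99559957]]), 't': array([0.13223703, 0.52074651, 1.22653372])}
```

View pics/scene0.png

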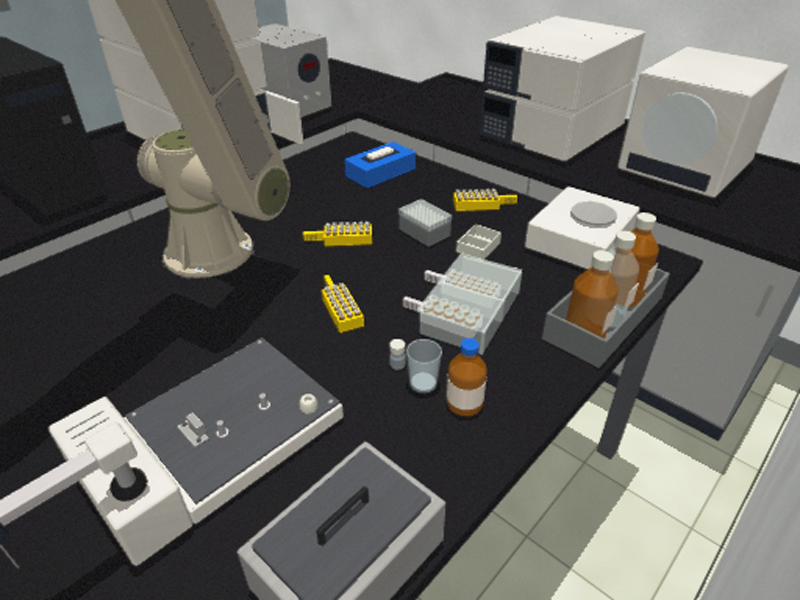

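View pics/top0.png

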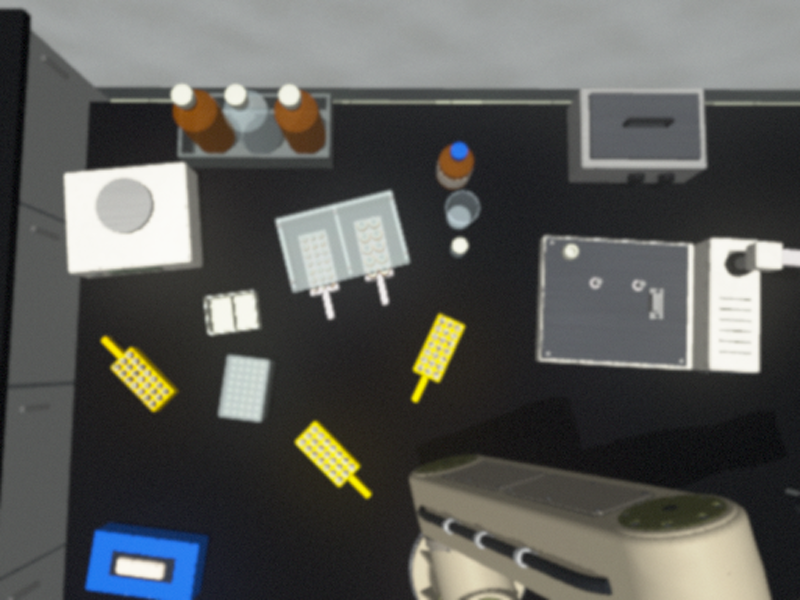

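The small-vial tray is in the left bay of the top view: its block end is near (323,288) and its tongue tip near (331,317). The big tray is to its right. The sampler is at the right, with dowels at about (596,283) and (638,286) and the stop at about (656,303). I'll crop in closer.

```bash
cat > h.py <<'E'
import numpy as np,cv2
from workcell import cams
def ray(c,u,v):
    d=np.array([(u-c['cx'])/c['fx'],(v-c['cy'])/c['fy'],1.]);R=c['R'];return -R.T@c['t'],R.T@d
def atz(c,u,v,z):
    o,d=ray(c,u,v);return o+d*(z-o[2])/d[2]
def proj(c,X):
    q=c['R']@np.asarray(X,float)+c['t'];return np.array([c['fx']*q[0]/q[2]+c['cx'],c['fy']*q[1]/q[2]+c['cy']])
def crop(p,u0,v0,w,h,s,name):
    cv2.imwrite(name,cv2.resize(p[v0:v0+h,u0:u0+w,::-1],None,fx=s,fy=s,interpolation=cv2.INTER_CUBIC))
E
python3 - <<'E'
from h import *
a=np.load("pics/top0.npz")['p']
crop(a,165,115,110,95,7,"pics/c1.png")
crop(a,335,140,110,100,6,"pics/c2.png")
E
```

```text
(no output)
```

View pics/c1.png

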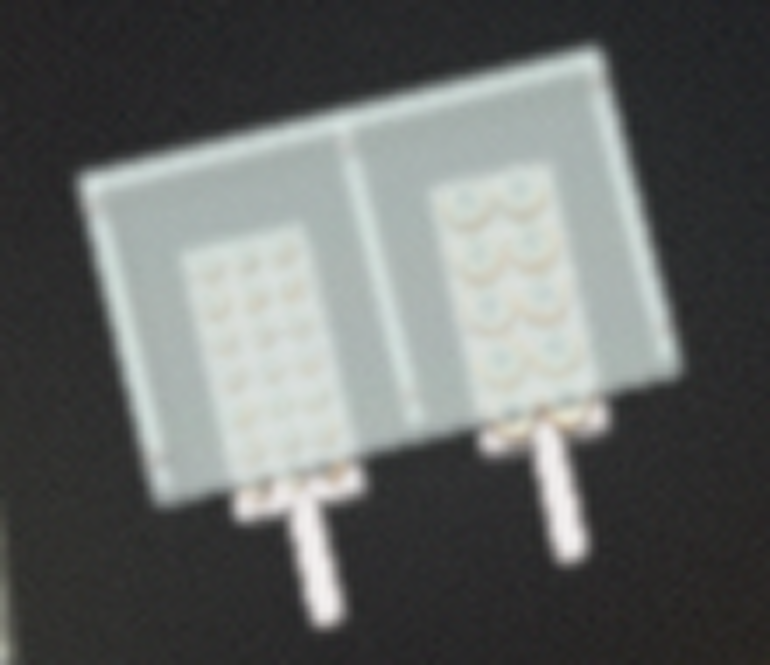

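View pics/c2.png

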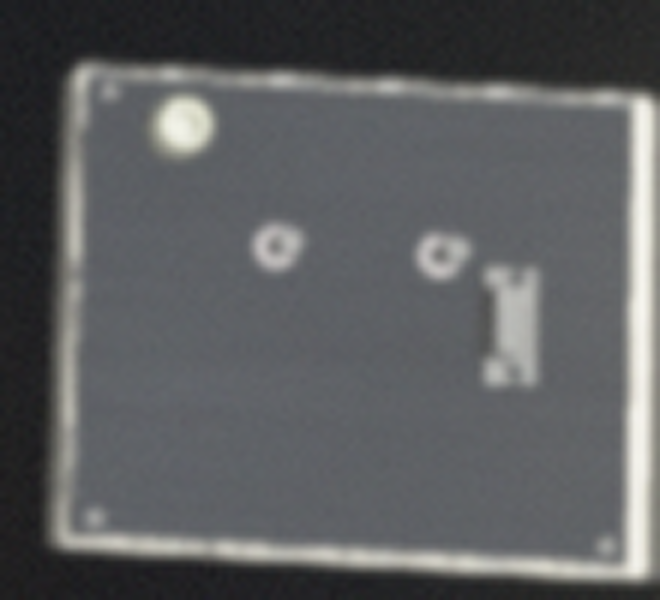

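Crop 1: the cover's top corners are at about (80,178), (600,48), (680,378) and (165,505). The small tray's tongue runs from (303,495) to (327,625), with its front block corners at (238,518) and (365,490). Crop 2: the dowels are at (275,245) and (440,254), the stop face is at x≈490, and the wash port is at (184,127). Next I'll turn these into positions.

```bash
python3 - <<'E'
from h import *
c=cams.calibration("top")
def f(u0,v0,s,U,V,z): return atz(c,u0+(U+.5)/s-.5,v0+(V+.5)/s-.5,z)
A=lambda U,V,z:f(165,115,7,U,V,z)
B=lambda U,V,z:f(335,140,6,U,V,z)
P=lambda n,x:print(n,np.round(x*1000,1))
cor=[A(80,178,.064),A(600,48,.064),A(680,378,.064),A(160,505,.064)]
for x in cor:P("cov",x)
print([np.linalg.norm(cor[i]-cor[i-1]) for i in range(4)])
fm=(cor[2]+cor[3])/2;bm=(cor[0]+cor[1])/2
ax=bm-fm;print("cover yaw",np.degrees(np.arctan2(ax[1],ax[0])), "front dir",np.degrees(np.arctan2(*(cor[3]-cor[2])[[1,0]]))-90);P('origin',fm)
t0=A(303,497,.028);t1=A(327,627,.028)
P("root",t0);P("tip",t1);d=t0-t1;print("tongue len",np.linalg.norm(d),"yaw",np.degrees(np.arctan2(d[1],d[0])))
l=A(238,520,.03);r=A(367,492,.03);P('bl',l);P('br',r);e=l-r;print(np.linalg.norm(e),np.degrees(np.arctan2(e[1],e[0]))-90)
b0=A(545,425,.028);b1=A(570,562,.028);P("bigroot",b0);P("bigtip",b1)
for n,u,v in(("a",275,246),("b",440,255)):
  P(n+" top",B(u,v,.076));P(n+' foot',B(u,v,.05))
a=B(275,246,.07);b=B(440,255,.07);e=a-b;print(np.linalg.norm(e),'samp yaw',np.degrees(np.arctan2(e[1],e[0]))-90)
P("stop top l",B(490,270,.076));P("stop bot l",B(488,385,.076))
P("wash",B(184,125,.07))
dk=[B(80,70,.05),B(640,96,.05),B(635,570,.05),B(60,540,.05)]
for x in dk:P("deck",x)
for i in range(4):
  e=dk[i]-dk[i-1];print(np.linalg.norm(e),np.degrees(np.arctan2(e[1],e[0])))
E
```

```text
cov [686.1 381.5  64. ]
cov [745.8 153.   64. ]
cov [598.6 117.   64. ]
cov [541.5 343.1  64. ]
[np.float64(0.14962701646741952), np.float64(0.23609760837656785), np.float64(0.15153866960902299), np.float64(0.23314561061247935)]
cover yaw 14.3037345086482 front dir 14.186056806835012
origin [570. 230.  64.]
root [549.6 285.3  28. ]
tip [491.2 273.6  28. ]
tongue len 0.05950657381818601 yaw 11.352881644119863
bl [538.8 314.   30. ]
br [551.8 256.5  30. ]
0.05894608000085253 12.676972316279162
bigroot [582.8 177.1  28. ]
bigtip [521.  165.4  28. ]
a top [ 562.  -241.2   76. ]
a foot [ 565.5 -249.3   50. ]
b top [ 557.9 -324.    76. ]
b foot [ 561.3 -333.9   50. ]
0.08331182680378638 samp yaw -2.8283789751352657
stop top l [ 550.5 -348.9   76. ]
stop bot l [ 492.6 -346.    76. ]
wash [ 624.5 -198.3   70. ]
deck [ 656.8 -150.6   50. ]
deck [ 644.7 -439.7   50. ]
deck [ 400.8 -428.    50. ]
deck [ 414.3 -136.6   50. ]
0.24286746560046543 -3.3001427269718686
0.28933494252891867 -92.38423493229271
0.2441557960705365 177.24820498989223
0.29165384120172044 87.35756097263237
```

```bash
cat >> h.py <<'E'
from scipy.spatial.transform import Rotation as Ro
def toolR(yaw_deg):
    # tool z down, tool x (jaw) at world yaw
    a=np.radians(yaw_deg);x=np.array([np.cos(a),np.sin(a),0]);z=np.array([0,0,-1.]);return np.c_[x,np.cross(z,x),z]
def curR(s): w,x,y,z=s['orientation'];return Ro.from_quat([x,y,z,w]).as_matrix()
def delta(s,p,yaw):
    R=curR(s);return np.round(R.T@(np.array(p)-s['tcp_pos'])*1000,1),np.round(np.degrees(Ro.from_matrix(R.T@toolR(yaw)).as_rotvec()),2)
def show(s):
    R=curR(s);print('t',round(s['clock'],2),'tcp',np.round(s['tcp_pos']*1000,1),'jawyaw',round(np.degrees(np.arctan2(R[1,0],R[0,0])),2),'z',np.round(R[:,2],3),'F',np.round(s['wrist_force'],1),'gap',round(s['finger_gap']*1000,1),'q',np.round(s['joint_pos'],2))
E
python3 - <<'E'
from h import *
from workcell import monitor
s=monitor.get_state();show(s);print(curR(s))
for p,y in(((.5,.276,.2),104),((.5,.276,.2),-76)): print(delta(s,p,y))
a=np.load("pics/scene0.npz")['p']
crop(a,70,210,160,110,5,"pics/c3.png")
p,d=cams.read_camera("wrist");cv2.imwrite("pics/w0.png",p[:,:,::-1]);c=cams.calibration("wrist");print(c['fx'],c['cx'],c['cy'],curR(s).T@(-c['R'].T@c['t']-s['tcp_pos']),(c['R']@curR(s)))
E
```

```text
t 0.1 tcp [ 213.6 -533.4  252.5] jawyaw -68.18 z [0.928 0.372 0.   ] F [-0.8 -0.6 -0.2] gap 85.5 q [-1.33  0.31  0.05  1.3  -0.    1.43]
[[ 3.71681027e-01 -4.06610035e-04  9.28360409e-01]
 [-9.28359075e-01  1.58799069e-03  3.71681189e-01]
 [-1.62535699e-03 -9.99998656e-01  2.12745896e-04]]
(array([-644.9,   53.7,  566.7]), array([  -8.53, -123.28, -123.26]))
(array([-644.9,   53.7,  566.7]), array([-89.85,   6.21,   6.07]))
297.3186396354542 252.22386187298707 193.03786237843255 [ 0.00038826 -0.12003263  0.06604936] [[ 9.99999710e-01 -6.02329520e-04 -4.65852711e-04]
 [-6.05809392e-04 -2.58684583e-01 -9.65961655e-01]
 [ 4.61318306e-04  9.65961658e-01 -2.58684873e-01]]
```

View pics/c3.png

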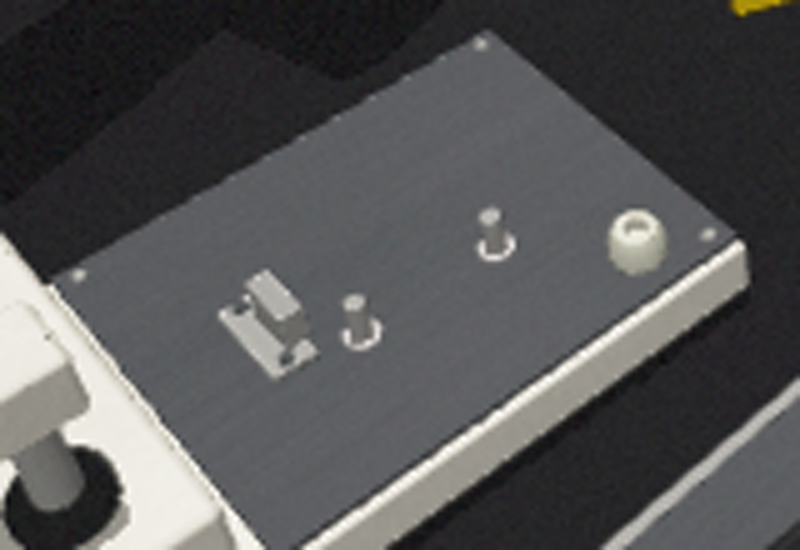

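View pics/w0.png

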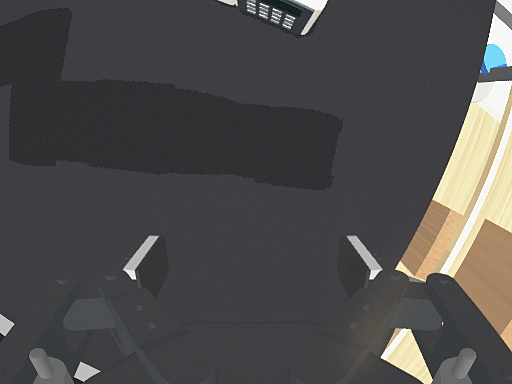

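```bash
cat >> h.py <<'E'
def toolR(yaw_deg):
    a=np.radians(yaw_deg);x=np.array([np.cos(a),np.sin(a),0]);y=np.array([0,0,-1.]);return np.c_[x,y,np.cross(x,y)]
def plan(s,p,yaw,n):
    """n equal rows to target; positive yaw = -ry"""
    R=curR(s);y0=np.degrees(np.arctan2(R[1,0],R[0,0]));dy=(yaw-y0);d=(np.array(p)-s['tcp_pos'])*1000/n
    print('total',np.round(d*n,1),'dyaw',round(dy,2),'tilt',np.round(R[:2,1],4))
    for i in range(n):
        v=toolR(y0+dy*i/n).T@d;print(np.round(v,1),'ry',round(-dy/n,2))
E
python3 - <<'E'
from h import *
from workcell import monitor
s=monitor.get_state();plan(s,(.49,.272,.2),103,16)
E
```

```text
total [276.4 805.5 -52.6] dyaw 171.18 tilt [-0.0003  0.0013]
[-40.3   3.3  34.7] ry -10.7
[-33.2   3.3  41.6] ry -10.7
[-24.9   3.3  47.1] ry -10.7
[-15.7   3.3  50.9] ry -10.7
[-6.   3.3 52.9] ry -10.7
[ 3.9  3.3 53.1] ry -10.7
[13.7  3.3 51.4] ry -10.7
[23.   3.3 48. ] ry -10.7
[31.5  3.3 42.9] ry -10.7
[39.   3.3 36.3] ry -10.7
[45.   3.3 28.4] ry -10.7
[49.5  3.3 19.6] ry -10.7
[52.3  3.3 10. ] ry -10.7
[53.2  3.3  0.1] ry -10.7
[52.3  3.3 -9.7] ry -10.7
[ 49.6   3.3 -19.3] ry -10.7
```

Request:
drive_tool(
  plan="1 -40 0 35 0 -10.6 0; 1 -33 0 42 0 -10.6 0; 1 -25 0 47 0 -10.6 0; 1 -16 0 51 0 -10.6 0; 1 -6 0 53 0 -10.6 0; 1 4 0 53 0 -10.6 0; 1 14 0 51 0 -10.6 0; 1 23 0 48 0 -10.6 0",
)

```text
clock: 1.15
tcp_pos: [0.3513, -0.1211, 0.2506]
orientation: [0.7, -0.697, -0.11, 0.109]
wrist_force: [-0.0, -1.4, 0.6]
finger_gap: 0.0853
```

```bash
python3 - <<'E'
from h import *
from workcell import monitor
s=monitor.get_state();show(s);plan(s,(.48,.270,.2),103,10)
E
```

```text
t 1.15 tcp [ 351.3 -121.1  250.6] jawyaw 17.87 z [-0.307  0.952  0.003] F [-0.  -1.4  0.6] gap 85.3 q [-0.55 -0.08 -0.41  1.24  0.    0.71]
total [128.7 391.1 -50.6] dyaw 85.13 tilt [0.0004 0.0036]
[24.3  5.1 33.3] ry -8.51
[28.9  5.1 29.3] ry -8.51
[32.9  5.1 24.7] ry -8.51
[36.2  5.1 19.6] ry -8.51
[38.7  5.1 14. ] ry -8.51
[40.4  5.1  8.1] ry -8.51
[41.1  5.1  2. ] ry -8.51
[41.   5.1 -4.1] ry -8.51
[ 39.9   5.1 -10.1] ry -8.51
[ 38.    5.1 -15.9] ry -8.51
```

Request:
drive_tool(
  plan="1 30 6 42 0 -10.6 0; 1 37 6 35 0 -10.6 0; 1 43 6 28 0 -10.6 0; 1 47 6 19 0 -10.6 0; 1 50 6 10 0 -10.6 0; 1 51 6 1 0 -10.6 0; 1 51 6 -8 0 -10.6 0; 1 48 6 -17 0 -10.6 0",
)

```text
clock: 2.15
tcp_pos: [0.4753, 0.2837, 0.2027]
orientation: [-0.435, 0.437, 0.558, -0.555]
wrist_force: [1.4, 0.1, -0.3]
finger_gap: 0.0852
```

```bash
python3 - <<'E'
from h import *
from workcell import monitor
s=monitor.get_state();show(s);plan(s,(.48,.270,.2),103,2)
p,d=cams.read_camera("wrist");np.savez("pics/w1.npz",p=p,d=d,pos=s['tcp_pos']);cv2.imwrite("pics/w1.png",cv2.resize(p[:,:,::-1],(800,600)))
E
```

```text
t 2.15 tcp [475.3 283.7 202.7] jawyaw 103.87 z [-0.971 -0.24  -0.004] F [ 1.4  0.1 -0.3] gap 85.2 q [ 0.39  0.29 -0.11  1.16 -0.    0.15]
total [  4.7 -13.7  -2.7] dyaw -0.87 tilt [0.0042 0.0017]
[-7.2  1.3 -0.7] ry 0.43
[-7.2  1.3 -0.7] ry 0.43
```

View pics/w1.png

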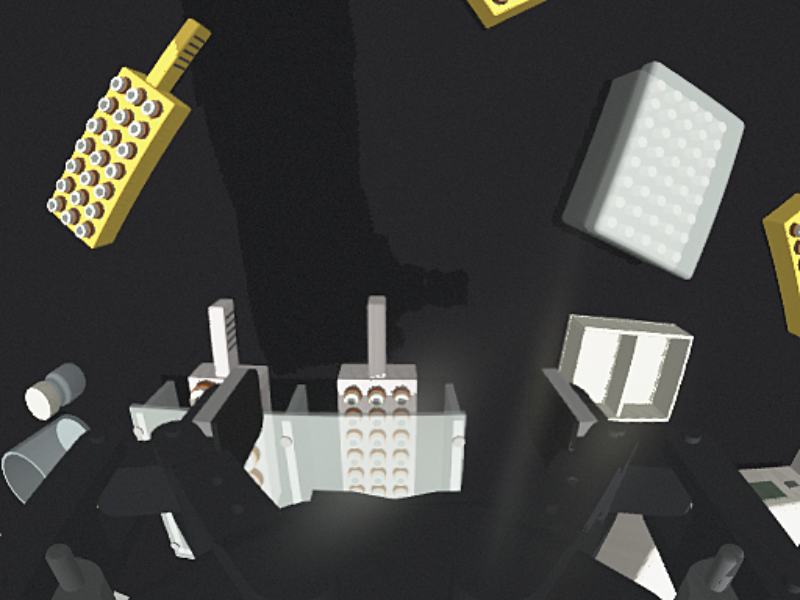

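```bash
cat >> h.py <<'E'
def wz(c,u,v,z):
    x=(u-c['cx'])/c['fx'];y=(v-c['cy'])/c['fy'];r=np.hypot(x,y);k=np.sin(r)/r if r>1e-9 else 1
    d=c['R'].T@np.array([x*k,y*k,np.cos(r)]);o=-c['R'].T@c['t'];return o+d*(z-o[2])/d[2]
def wproj(c,X):
    q=c['R']@np.asarray(X,float)+c['t'];r=np.arctan2(np.hypot(q[0],q[1]),q[2]);a=np.hypot(q[0],q[1])
    return np.array([c['cx']+c['fx']*r*q[0]/a,c['cy']+c['fy']*r*q[1]/a])
E
python3 - <<'E'
from h import *
p=np.load("pics/w1.npz")['p'];crop(p,200,180,85,85,8,"pics/c4.png")
import pickle;pickle.dump(cams.calibration("wrist"),open("pics/w1.pkl","wb"))
E
```

```text
(no output)
```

View pics/c4.png

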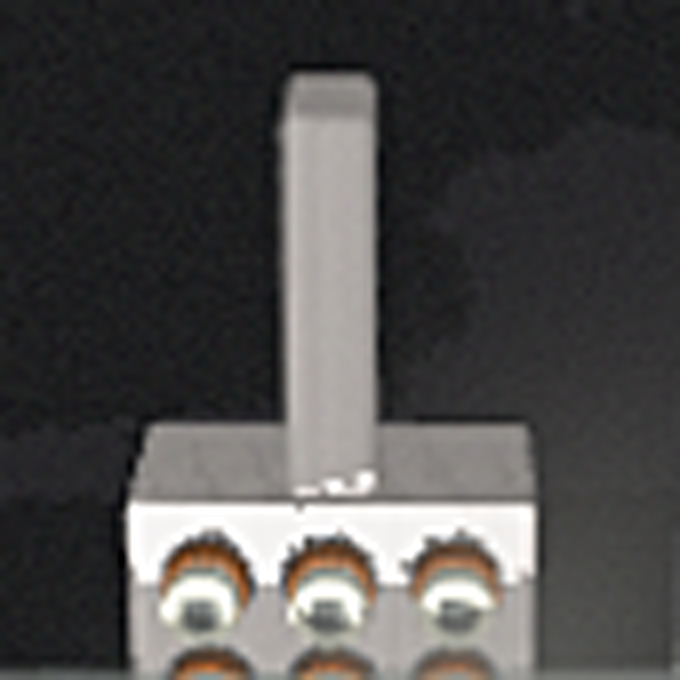

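The crop shows the tongue's top face from (331,117) at the tip to (335,490) at the root. The block's top front corners are at (128,502) and (538,502).

```bash
python3 - <<'E'
from h import *
from workcell import monitor
import pickle
c=pickle.load(open("pics/w1.pkl","rb"))
f=lambda U,V,z:wz(c,200+(U+.5)/8-.5,180+(V+.5)/8-.5,z)
P=lambda n,x:print(n,np.round(x*1000,1))
t1=f(331,117,.028);t0=f(335,495,.028);d=t0-t1;P('tip',t1);P('root',t0);print(np.linalg.norm(d),np.degrees(np.arctan2(d[1],d[0])))
l=f(128,502,.03);r=f(538,502,.03);e=r-l;P('l',l);P('r',r);print(np.linalg.norm(e),np.degrees(np.arctan2(e[1],e[0]))-90)
# cover front edge, top plate near (287,413),(465,413) of 800x600
g=lambda U,V,z:wz(c,(U+.5)*.64-.5,(V+.5)*.64-.5,z)
a=g(135,405,.064);b=g(463,413,.064);P('ca',a);P('cb',b);e=b-a;print(np.linalg.norm(e),np.degrees(np.arctan2(e[1],e[0]))-90)
E
```

```text
tip [495.4 282.   28. ]
root [546.7 295.1  28. ]
0.053018046407919045 14.258347633501213
l [554.  268.1  30. ]
r [540.1 321.6  30. ]
0.05524457793887058 14.52215015991139
ca [599.4 132.6  64. ]
cb [541.6 350.4  64. ]
0.22535234213099412 14.84654262208933
```

```bash
python3 - <<'E'
from h import *
from workcell import monitor
s=monitor.get_state();show(s)
p,d=cams.read_camera("wrist");c=cams.calibration("wrist");np.savez("pics/w2.npz",p=p,d=d);import pickle;pickle.dump(c,open("pics/w2.pkl","wb"))
crop(p,200,180,85,85,8,"pics/c5.png");show(monitor.get_state())
E
```

```text
t 2.2 tcp [476.7 288.8 201.4] jawyaw 104.39 z [-0.969 -0.249 -0.006] F [4.  4.2 1.3] gap 85.6 q [ 0.4   0.29 -0.11  1.16  0.    0.15]
t 2.25 tcp [475.6 285.9 201.5] jawyaw 103.91 z [-0.971 -0.24  -0.004] F [-0.7  0.3  0.5] gap 85.3 q [ 0.4   0.29 -0.11  1.16  0.    0.15]
```

View pics/c5.png

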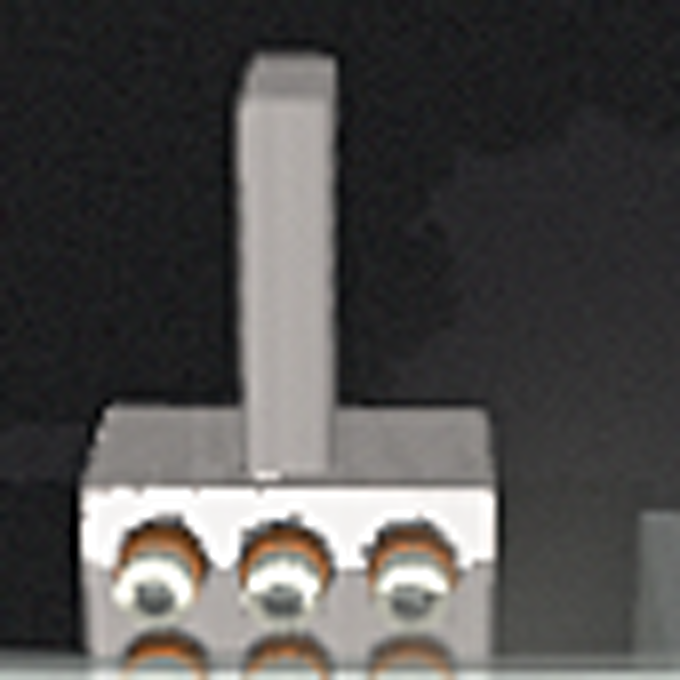

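The arm was still settling when that picture was taken, so I'll measure again from a still pose.

```bash
python3 - <<'E'
from h import *
from workcell import monitor
c0=cams.calibration("wrist");p,d=cams.read_camera("wrist");c=cams.calibration("wrist");np.savez("pics/w2.npz",p=p,d=d);import pickle;pickle.dump(c0,open("pics/w2.pkl","wb"))
print(c0['t']-c['t']);crop(p,200,180,85,85,8,"pics/c6.png");show(monitor.get_state())
cv2.imwrite("pics/w2.png",cv2.resize(p[:,:,::-1],(800,600)))
E
```

```text
[ 0.00010697 -0.0017907  -0.00171415]
t 2.3 tcp [474.8 283.8 201.8] jawyaw 103.67 z [-0.972 -0.236 -0.003] F [ 0.1 -0.9 -0.6] gap 85.5 q [ 0.39  0.29 -0.11  1.16  0.    0.15]
```

View pics/c6.png

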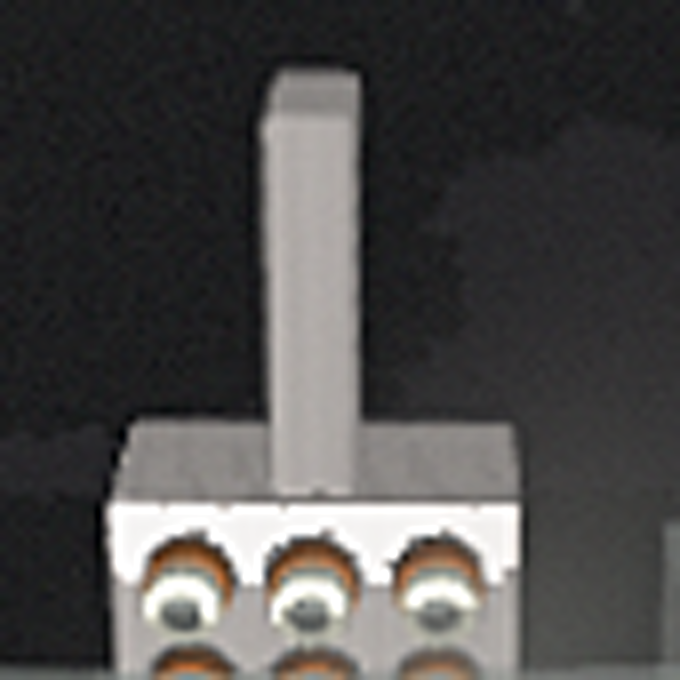

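```bash
python3 - <<'E'
from h import *
from workcell import monitor
import pickle
c=pickle.load(open("pics/w2.pkl","rb"))
f=lambda U,V,z:wz(c,200+(U+.5)/8-.5,180+(V+.5)/8-.5,z)
P=lambda n,x:print(n,np.round(x*1000,1))
t1=f(312,112,.028);t0=f(315,497,.028);d=t0-t1;P('tip',t1);P('root',t0);print(np.linalg.norm(d),np.degrees(np.arctan2(d[1],d[0])))
l=f(110,502,.03);r=f(520,502,.03);e=r-l;P('l',l);P('r',r);print(np.linalg.norm(e),np.degrees(np.arctan2(e[1],e[0]))-90)
ct=cams.calibration('top')
for X in(t1,t0,l,r):
    u=proj(ct,X);print((u-[165,115]+.5)*7-.5)
s=monitor.get_state();plan(s,(.52,.283,.1),104,3)
E
```

```text
tip [493.9 276.   28. ]
root [546.4 288.5  28. ]
0.053967360257122544 13.4798103247632
l [553.2 261.7  30. ]
r [539.6 315.3  30. ]
0.05528923855627347 14.153579583808408
[321.79667966 620.92724704]
[295.66629395 503.95890879]
[355.31337498 488.83286847]
[235.00570123 518.17314558]
total [  45.2   -0.8 -101.8] dyaw 0.33 tilt [0.0026 0.0013]
[ -3.8  33.9 -14.6] ry -0.11
[ -3.8  33.9 -14.6] ry -0.11
[ -3.9  33.9 -14.5] ry -0.11
```

Request:
drive_tool(
  plan="1 -3 34 -12 0 0 0; 1 -3 34 -12 0 0 0; 1 -3 34 -12 0 0 0; 1 0 0 0 0 0 0",
)

```text
clock: 2.8
tcp_pos: [0.512, 0.2802, 0.0986]
orientation: [-0.438, 0.44, 0.555, -0.554]
wrist_force: [-1.0, -0.1, 0.3]
finger_gap: 0.0853
```

```bash
python3 - <<'E'
from h import *
from workcell import monitor
s=monitor.get_state();show(s);plan(s,(.511,.280,.026),104,4)
E
```

```text
t 2.8 tcp [512.  280.2  98.6] jawyaw 103.27 z [-0.973 -0.229 -0.002] F [-1.  -0.1  0.3] gap 85.3 q [ 0.36  0.42 -0.19  0.96 -0.    0.13]
total [ -1.   -0.2 -72.6] dyaw 0.73 tilt [ 0.0022 -0.0001]
[ 0.  18.1  0.3] ry -0.18
[ 0.  18.1  0.3] ry -0.18
[ 0.  18.1  0.3] ry -0.18
[ 0.  18.1  0.3] ry -0.18
```

Request:
drive_tool(
  plan="1 0 24 0 0 -0.6 0; 1 0 24 0 0 0 0; 1 0 18 0 0 0 0; 1 0 6 0 0 0 0; 1 0 0 0 0 0 0",
)

```text
clock: 3.42
tcp_pos: [0.5139, 0.2781, 0.0337]
orientation: [-0.436, 0.44, 0.558, -0.553]
wrist_force: [1.2, -0.5, -0.5]
finger_gap: 0.0855
```

```bash
python3 - <<'E'
from h import *
from workcell import monitor
s=monitor.get_state();show(s)
p,d=cams.read_camera("wrist");cv2.imwrite("pics/w3.png",cv2.resize(p[:,:,::-1],(800,600)))
E
```

```text
t 3.42 tcp [513.9 278.1  33.7] jawyaw 103.49 z [-0.972 -0.233 -0.009] F [ 1.2 -0.5 -0.5] gap 85.5 q [ 0.36  0.48 -0.28  0.8  -0.    0.12]
```

View pics/w3.png

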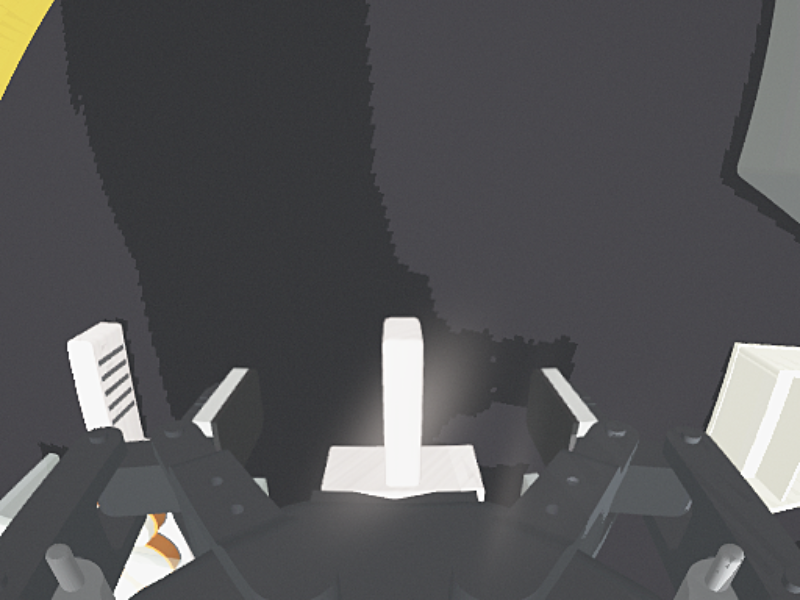

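The tongue (x≈403) sits midway between the open pads. I'll go down the last bit and close.

Request:
drive_tool(
  plan="1 0 6 2 0 0 0; -1 0 0 0 0 0 0; -1 0 0 0 0 0 0; -1 0 0 0 0 0 0; -1 0 0 0 0 0 0",
  grip_force=45,
)

```text
clock: 4.1
tcp_pos: [0.5133, 0.2784, 0.03]
orientation: [-0.435, 0.44, 0.559, -0.552]
wrist_force: [0.0, 0.9, 0.8]
finger_gap: 0.0122
```

```bash
python3 - <<'E'
from h import *
from workcell import monitor
s=monitor.get_state();show(s)
E
```

```text
t 4.1 tcp [513.3 278.4  30. ] jawyaw 103.5 z [-0.972 -0.233 -0.013] F [0.  0.9 0.8] gap 12.2 q [ 0.36  0.48 -0.29  0.79 -0.    0.12]
```

Request:
drive_tool(
  plan="-1 0 -0.2 12 0 0 0; -1 0 -0.2 20 0 0 0; -1 0 -0.2 20 0 0 0; -1 0 -0.2 20 0 0 0",
)

```text
clock: 4.6
tcp_pos: [0.4434, 0.2615, 0.0301]
orientation: [-0.434, 0.442, 0.56, -0.55]
wrist_force: [1.7, 0.9, 0.5]
finger_gap: 0.0109
```

```bash
python3 - <<'E'
from h import *
from workcell import monitor
s=monitor.get_state();show(s);print(np.round(delta(s,(.513-.136,.278-.034,.03),103.9),1))
E
```

```text
t 4.6 tcp [443.4 261.5  30.1] jawyaw 103.44 z [-0.972 -0.232 -0.019] F [1.7 0.9 0.5] gap 10.9 q [ 0.38  0.37 -0.47  0.71 -0.    0.14]
[[-1.6 -1.2 68.6]
 [ 1.1 -0.5  0. ]]
```

Request:
drive_tool(
  plan="-1 0 -0.3 20 0.4 -0.2 0; -1 0 -0.3 20 0.4 0 0; -1 0 -0.3 20 0.4 0 0; -1 0 -0.3 12 0.2 0 0; -1 0 0 0 0 0 0",
)

```text
clock: 5.22
tcp_pos: [0.3688, 0.2432, 0.0312]
orientation: [0.438, -0.436, -0.555, 0.557]
wrist_force: [-2.6, -0.2, 0.6]
finger_gap: 0.0107
```

```bash
python3 - <<'E'
from h import *
from workcell import monitor
s=monitor.get_state();show(s)
p,d=cams.read_camera("top");crop(p,150,110,150,140,5,"pics/t2.png")
E
```

```text
t 5.22 tcp [368.8 243.2  31.2] jawyaw 103.67 z [-0.972 -0.236  0.004] F [-2.6 -0.2  0.6] gap 10.7 q [ 0.4   0.26 -0.63  0.68  0.    0.16]
```

View pics/t2.png

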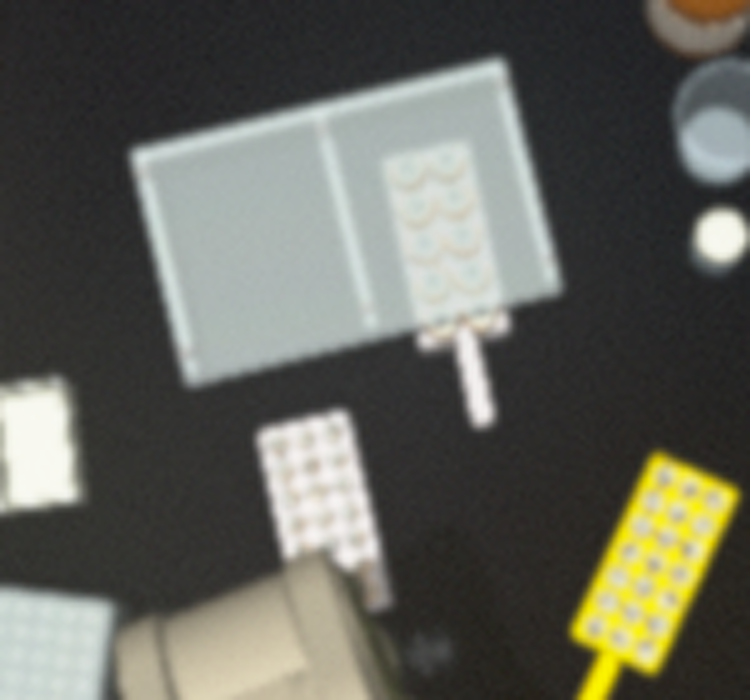

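The tray is fully out of the cover, with a clear gap between its plain end (near (300,420)) and the cover edge. I'll let go and rise.

Request:
drive_tool(
  plan="1 0 0 0 0 0 0; 1 0 0 0 0 0 0; 1 0 0 0 0 0 0; 1 0 0 0 0 0 0; 1 0 -30 0 0 0 0; 1 0 -50 0 0 0 0; 1 0 -50 0 0 0 0; 1 0 -40 0 0 0 0",
)

```text
clock: 6.28
tcp_pos: [0.3691, 0.2426, 0.2024]
orientation: [0.439, -0.435, -0.552, 0.559]
wrist_force: [0.4, 0.6, -0.8]
finger_gap: 0.0853
```

Request:
drive_tool(
  plan="1 0 0 -30 0 0 0; 1 0 0 -15 0 0 0; 1 0 0 0 0 0 0; 1 0 0 0 0 0 0",
)

```text
clock: 6.78
tcp_pos: [0.4145, 0.2538, 0.2049]
orientation: [0.439, -0.436, -0.554, 0.558]
wrist_force: [-1.1, -0.4, -0.3]
finger_gap: 0.0854
```

```bash
python3 - <<'E'
from h import *
from workcell import monitor
import pickle
show(monitor.get_state())
c=cams.calibration("wrist");p,d=cams.read_camera("wrist");c2=cams.calibration("wrist");print(c['t']-c2['t']);np.savez("pics/w4.npz",p=p,d=d);pickle.dump(c,open("pics/w4.pkl","wb"))
cv2.imwrite("pics/w4.png",cv2.resize(p[:,:,::-1],(800,600)))
p,d=cams.read_camera("top");np.savez("pics/t3.npz",p=p);crop(p,150,110,150,140,5,"pics/t3.png")
E
```

```text
t 6.78 tcp [414.5 253.8 204.9] jawyaw 103.61 z [-0.972 -0.235  0.007] F [-1.1 -0.4 -0.3] gap 85.4 q [ 0.38  0.17 -0.26  1.15  0.    0.15]
[-2.55656826e-05 -5.36190708e-05  2.60868064e-05]
```

View pics/w4.png

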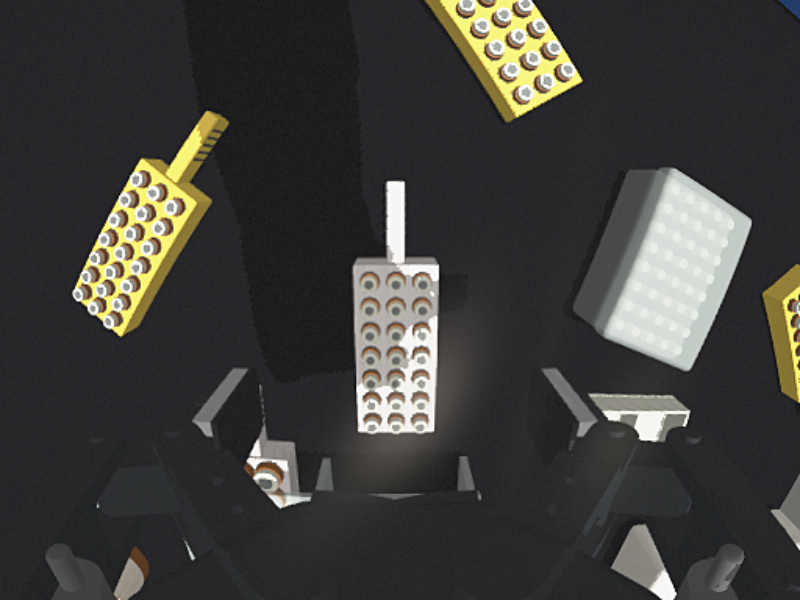

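View pics/t3.png

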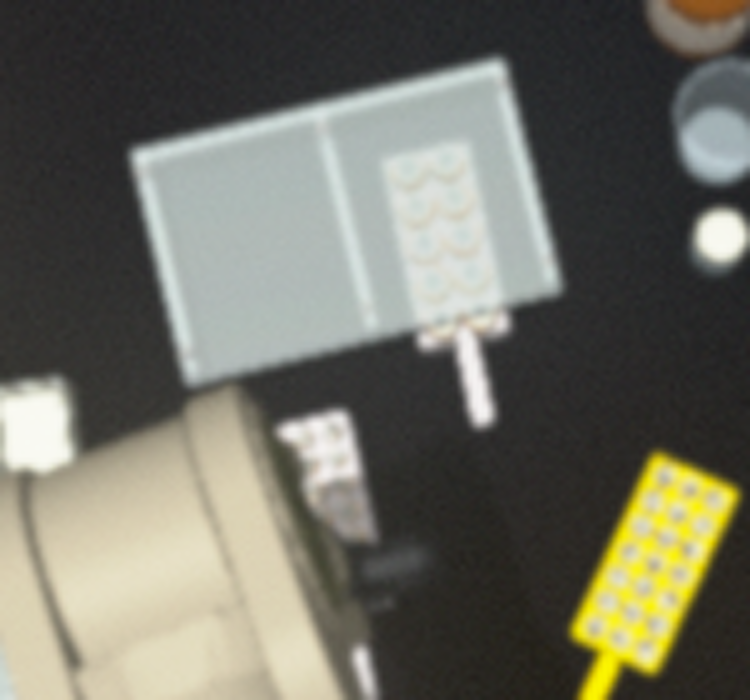

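The wrist view shows the tray in the open. Its tongue runs from (396,182) to (397,263), the block's front top corners are at (354,265) and (438,264), and its plain end is near v=432.

```bash
python3 - <<'E'
from h import *
from workcell import monitor
import pickle
c=pickle.load(open("pics/w4.pkl","rb"))
f=lambda U,V,z:wz(c,(U+.5)*.64-.5,(V+.5)*.64-.5,z)
P=lambda n,x:print(n,np.round(x*1000,1))
t1=f(396,183,.028);t0=f(397.3,263,.028);d=t0-t1;P('tip',t1);P('root',t0);print(np.linalg.norm(d),np.degrees(np.arctan2(d[1],d[0])))
l=f(354,265,.03);r=f(438.5,264,.03);e=r-l;P('l',l);P('r',r);print(np.linalg.norm(e),np.degrees(np.arctan2(e[1],e[0]))-90)
L=f(359,432,.03);Rr=f(434,432,.03);P('L',L);P('R',Rr);P('c',(l+r+L+Rr)/4);e=L+Rr-l-r;print(np.linalg.norm(e)/2,np.degrees(np.arctan2(e[1],e[0])))
s=monitor.get_state();plan(s,(.460,.265,.1),104,3)
E
```

```text
tip [352.1 239.4  28. ]
root [402.2 252.4  28. ]
0.051707002144436846 14.5506631905344
l [409.6 225.4  30. ]
r [396.1 278.3  30. ]
0.05463393982719619 14.295640203441081
L [529.1 254.5  30. ]
R [516.2 307.8  30. ]
c [462.8 266.5  30. ]
0.12333763972214415 13.749642496691415
total [  45.5   11.1 -105. ] dyaw 0.38 tilt [-0.0065 -0.0019]
[  0.   35.  -15.6] ry -0.13
[ -0.   35.  -15.6] ry -0.13
[ -0.   35.  -15.6] ry -0.13
```

Request:
drive_tool(
  plan="1 0 36 -16 -0.3 -0.2 0; 1 0 36 -16 0 -0.2 0; 1 0 36 -16 0 0 0; 1 0 0 0 0 0 0",
)

```text
clock: 7.38
tcp_pos: [0.4594, 0.2653, 0.0944]
orientation: [0.435, -0.434, -0.557, 0.558]
wrist_force: [-0.8, 0.2, -0.5]
finger_gap: 0.0855
```

```bash
python3 - <<'E'
from h import *
from workcell import monitor
s=monitor.get_state();show(s);plan(s,(.4625,.2665,.025),104,4);print(delta(s,(.4625,.2665,.025),104))
E
```

```text
t 7.38 tcp [459.4 265.3  94.4] jawyaw 104.1 z [-0.97  -0.244  0.002] F [-0.8  0.2 -0.5] gap 85.5 q [ 0.37  0.33 -0.34  0.9   0.    0.13]
total [  3.1   1.2 -69.4] dyaw -0.1 tilt [-0.0021 -0.0007]
[ 0.1 17.4 -0.8] ry 0.02
[ 0.1 17.4 -0.8] ry 0.02
[ 0.1 17.4 -0.8] ry 0.02
[ 0.1 17.4 -0.8] ry 0.02
(array([ 0.4, 69.4, -3.5]), array([-0.13,  0.1 , -0.01]))
```

Request:
drive_tool(
  plan="1 0 22 -1 0 0 0; 1 0 22 -1 0 0 0; 1 0 18 -1 0 0 0; 1 0 7 -1 0 0 0; 1 0 1 0 0 0 0",
)

```text
clock: 8.0
tcp_pos: [0.4624, 0.267, 0.0292]
orientation: [-0.434, 0.435, 0.558, -0.557]
wrist_force: [-0.1, 0.2, 0.5]
finger_gap: 0.0857
```

```bash
python3 - <<'E'
from h import *
from workcell import monitor
s=monitor.get_state();show(s);print(delta(s,(.4625,.2665,.025),104))
p,d=cams.read_camera("wrist");cv2.imwrite("pics/w5.png",cv2.resize(p[:,:,::-1],(800,600)))
E
```

```text
t 8.0 tcp [462.4 267.   29.2] jawyaw 104.17 z [-0.97  -0.245 -0.001] F [-0.1  0.2  0.5] gap 85.7 q [ 0.37  0.41 -0.41  0.75  0.    0.13]
(array([-0.5,  4.2,  0. ]), array([0.08, 0.17, 0.03]))
```

View pics/w5.png

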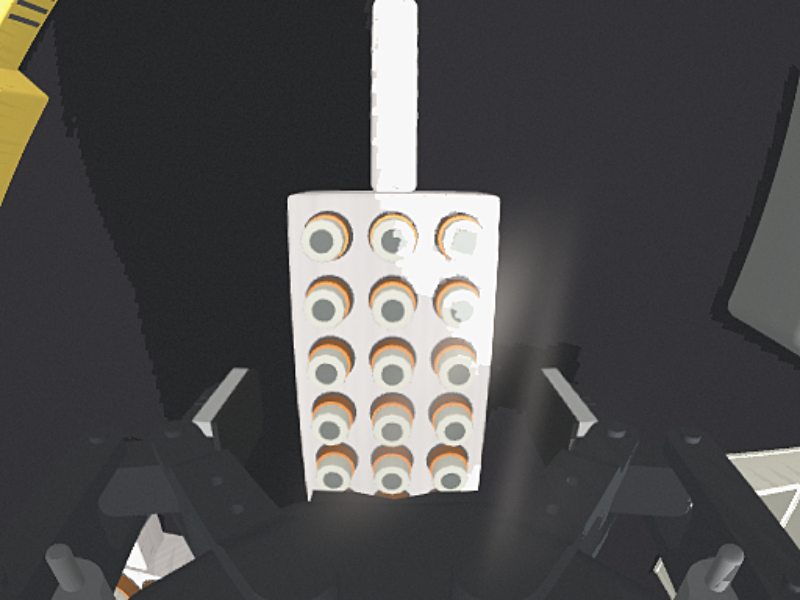

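The tray is centred and square between the pads. I'll close across its sides.

Request:
drive_tool(
  plan="1 0 6 0 0 0 0; 1 0 1 0 0 0 0; -1 0 0 0 0 0 0; -1 0 0 0 0 0 0; -1 0 0 0 0 0 0",
  grip_force=70,
)

```text
clock: 8.68
tcp_pos: [0.4637, 0.2675, 0.0242]
orientation: [-0.434, 0.435, 0.559, -0.556]
wrist_force: [0.5, 1.3, -3.5]
finger_gap: 0.0546
```

```bash
python3 - <<'E'
from h import *
from workcell import monitor
s=monitor.get_state();show(s)
E
```

```text
t 8.68 tcp [463.7 267.5  24.2] jawyaw 104.17 z [-0.97  -0.245 -0.005] F [ 0.5  1.3 -3.5] gap 54.6 q [ 0.37  0.42 -0.41  0.74  0.    0.13]
```

Request:
drive_tool(
  plan="-1 0 -8 0 0 0 0; -1 0 -15 0 0 0 0; -1 0 -30 0 0 0 0; -1 0 -35 0 0 0 0; -1 0 -30 0 0 0 0; -1 0 -15 0 0 0 0; -1 0 0 0 0 0 0",
)

```text
clock: 9.55
tcp_pos: [0.4607, 0.2663, 0.1636]
orientation: [-0.434, 0.435, 0.558, -0.558]
wrist_force: [-0.2, -0.6, -5.9]
finger_gap: 0.0549
```

```bash
python3 - <<'E'
from h import *
from workcell import monitor
s=monitor.get_state();show(s)
p,d=cams.read_camera("scene");crop(p,170,90,200,150,4,"pics/s2.png")
p,d=cams.read_camera("wrist");cv2.imwrite("pics/w6.png",p[:,:,::-1])
plan(s,(.500,-.262,.16),-2.8,13)
E
```

```text
t 9.55 tcp [460.7 266.3 163.6] jawyaw 104.17 z [-0.97  -0.245 -0.   ] F [-0.2 -0.6 -5.9] gap 54.9 q [ 0.37  0.28 -0.23  1.06  0.    0.13]
total [  39.3 -528.3   -3.6] dyaw -106.97 tilt [0.0002 0.0002]
[-40.1   0.3   7. ] ry 8.23
[-40.7   0.3   1.2] ry 8.23
[-40.5   0.3  -4.6] ry 8.23
[-39.4   0.3 -10.4] ry 8.23
[-37.5   0.3 -15.9] ry 8.23
[-34.8   0.3 -21.1] ry 8.23
[-31.5   0.3 -25.9] ry 8.23
[-27.4   0.3 -30.1] ry 8.23
[-22.8   0.3 -33.7] ry 8.23
[-17.8   0.3 -36.7] ry 8.23
[-12.3   0.3 -38.8] ry 8.23
[ -6.7   0.3 -40.2] ry 8.23
[ -0.8   0.3 -40.7] ry 8.23
```

View pics/s2.png

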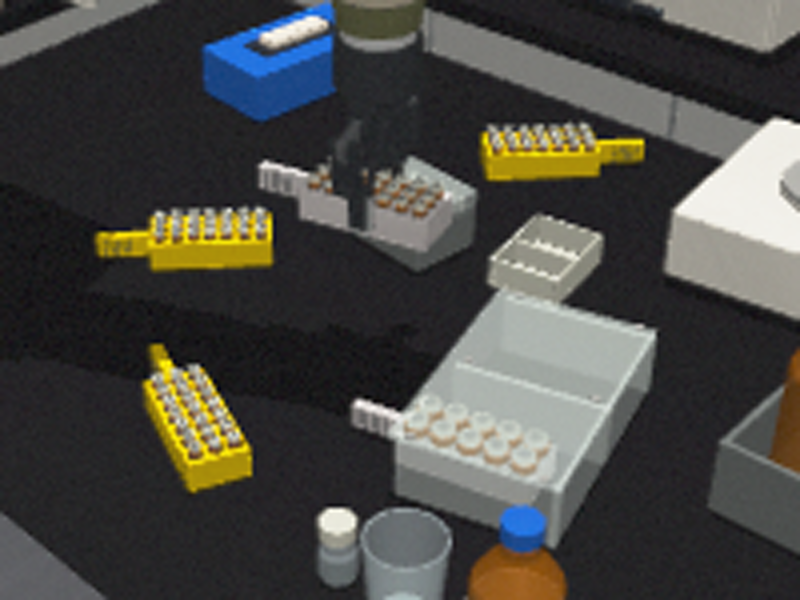

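View pics/w6.png

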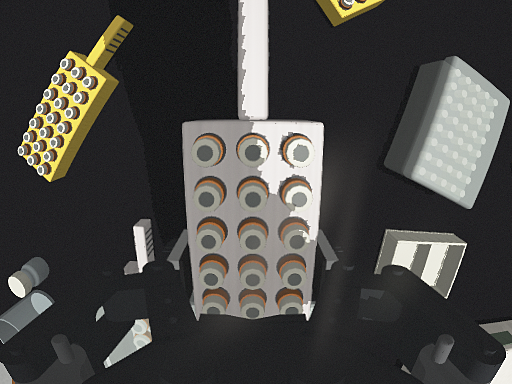

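Request:
drive_tool(
  plan="-1 -20 0 4 0 4 0; -1 -41 0 2 0 8.2 0; -1 -40 0 -4 0 8.2 0; -1 -39 0 -10 0 8.2 0; -1 -38 0 -15 0 8.2 0; -1 -35 0 -21 0 8.2 0; -1 -32 0 -26 0 8.2 0; -1 -28 0 -30 0 8.2 0",
)

```text
clock: 10.65
tcp_pos: [0.4865, -0.0509, 0.1543]
orientation: [0.665, -0.663, -0.236, 0.249]
wrist_force: [0.0, 0.8, -5.6]
finger_gap: 0.0548
```

```bash
python3 - <<'E'
from h import *
from workcell import monitor
s=monitor.get_state();show(s)
plan(s,(.500,-.262,.16),-2.8,6)
E
```

```text
t 10.65 tcp [486.5 -50.9 154.3] jawyaw 40.11 z [-0.644  0.765  0.009] F [ 0.   0.8 -5.6] gap 54.8 q [-0.26  0.22 -0.33  1.04 -0.01  0.61]
total [  13.5 -211.1    5.7] dyaw -42.91 tilt [-0.0181 -0.004 ]
[-21.   -1.  -28.4] ry 7.15
[-17.3  -1.  -30.7] ry 7.15
[-13.3  -1.  -32.7] ry 7.15
[ -9.1  -1.  -34.1] ry 7.15
[ -4.8  -1.  -34.9] ry 7.15
[ -0.4  -1.  -35.3] ry 7.15
```

Request:
drive_tool(
  plan="-1 -21 -1 -28 -0.2 7.2 -0.3; -1 -17 -1 -31 -0.2 7.2 -0.3; -1 -13 -1 -33 -0.1 7.2 -0.3; -1 -9 -1 -34 0 7.2 0; -1 -5 -1 -35 0 7.2 0; -1 0 -1 -26 0 6 0; -1 0 0 0 0 0 0; -1 0 0 0 0 0 0",
)

```text
clock: 11.65
tcp_pos: [0.4847, -0.2656, 0.1518]
orientation: [0.707, -0.706, 0.035, -0.023]
wrist_force: [0.2, -0.2, -5.3]
finger_gap: 0.0546
```

```bash
python3 - <<'E'
from h import *
from workcell import monitor
import pickle
s=monitor.get_state();show(s);print(delta(s,(.500,-.262,.16),-2.8))
c=cams.calibration("wrist");p,d=cams.read_camera("wrist");np.savez("pics/w7.npz",p=p,d=d);pickle.dump(c,open("pics/w7.pkl","wb"));cv2.imwrite("pics/w7.png",cv2.resize(p[:,:,::-1],(800,600)))
p,d=cams.read_camera("scene");np.savez("pics/s3.npz",p=p,d=d);crop(p,70,190,200,150,4,"pics/s3.png")
E
```

```text
t 11.65 tcp [ 484.7 -265.6  151.8] jawyaw -4.75 z [0.083 0.997 0.001] F [ 0.2 -0.2 -5.3] gap 54.6 q [-0.64  0.33 -0.18  1.07 -0.01  1.01]
(array([14.8, -8.5,  4.9]), array([-0.09, -1.95, -0.96]))
```

View pics/w7.png

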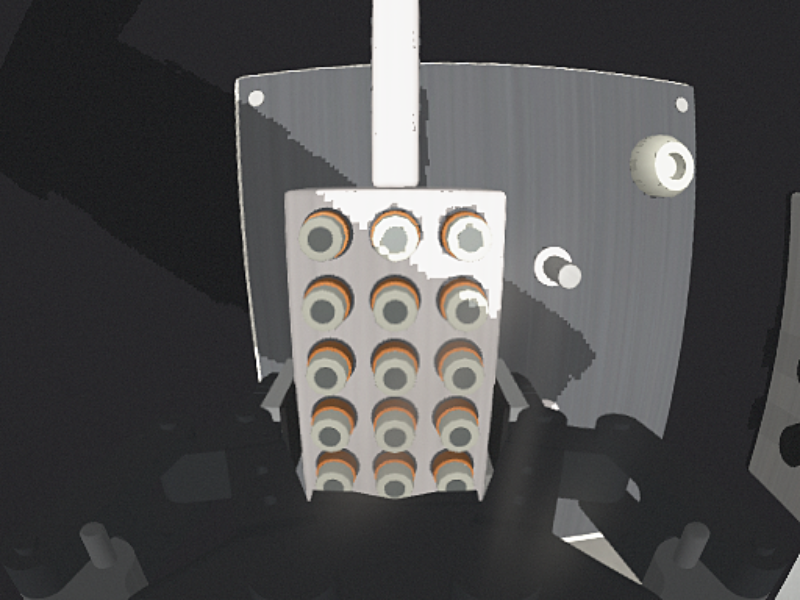

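View pics/s3.png

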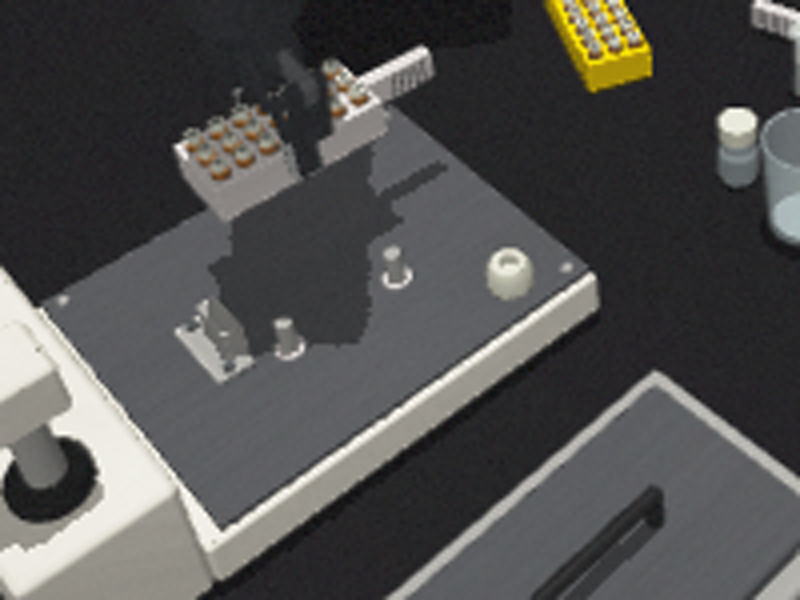

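The wrist view shows dowel_a's washer at (553,266) and its top at (569,275), deck screws at (256,98) and (682,104), and the far deck edge from (237,78) to (693,87).

```bash
python3 - <<'E'
from h import *
import pickle
c=pickle.load(open("pics/w7.pkl","rb"))
f=lambda U,V,z:wz(c,(U+.5)*.64-.5,(V+.5)*.64-.5,z)
P=lambda n,x:print(n,np.round(x*1000,1))
P('a foot',f(553,266,.051));P('a top',f(569,275,.076))
a=f(256,98,.05);b=f(682,104,.05);P('s1',a);P('s2',b);e=b-a;print(np.linalg.norm(e),np.degrees(np.arctan2(e[1],e[0])))
a=f(237,78,.05);b=f(693,87,.05);P('k1',a);P('k2',b);e=b-a;print(np.linalg.norm(e),np.degrees(np.arctan2(e[1],e[0])))
P('wash',f(675,167,.07))
P('b washer far edge',f(551,405,.05))
# scene cam
s=cams.calibration('scene')
g=lambda U,V,z:atz(s,70+(U+.5)/4-.5,190+(V+.5)/4-.5,z)
P('sc a',g(396,282,.05));P('sc b',g(289,350,.05));P('sc atop',g(392,253,.076));P('sc btop',g(284,324,.076))
e=g(396,282,.05)-g(289,350,.05);print(np.linalg.norm(e),np.degrees(np.arctan2(e[1],e[0]))-90)
P('wash',g(511,260,.07))
# tray corners in scene: bottom right corner of plain end
P('plain end bottom +x corner',g(227,218,.128))
t=cams.calibration('top')
f=lambda U,V,z:atz(t,335+(U+.5)/6-.5,140+(V+.5)/6-.5,z)
a=f(110,92,.05);b=f(95,518,.05);e=a-b;P('top s2',a);P('top s1',b);print(np.degrees(np.arctan2(e[1],e[0])))
E
```

```text
a foot [ 564.8 -247.    51. ]
a top [ 564.4 -246.4   76. ]
s1 [ 425.8 -152.    50. ]
s2 [ 646.  -162.9   50. ]
0.22050324710037664 -2.8552550747198535
k1 [ 416.6 -139.8   50. ]
k2 [ 654.9 -152.6   50. ]
0.23864997377827607 -3.0878290027235664
wash [ 625.4 -197.9   70. ]
b washer far edge [ 565.9 -325.3   50. ]
sc a [ 566.6 -248.8   50. ]
sc b [ 561.1 -331.7   50. ]
sc atop [ 565.2 -246.3   76. ]
sc btop [ 562.4 -330.6   76. ]
0.08311289592346913 -3.821794620866612
wash [ 625.6 -193.6   70. ]
plain end bottom +x corner [ 505.2 -323.1  128. ]
top s2 [ 645.3 -165.9   50. ]
top s1 [ 425.5 -154.6   50. ]
-2.95607923212618
```

Request:
drive_tool(
  plan="-1 11 6 0 0 -0.9 -0.5; -1 11 12 -2 0 -0.9 -0.5; -1 11 15 -3 0 0 0; -1 2 12 -2 0 0 0; -1 0 8 0 0 0 0; -1 0 0 0 0 0 0",
)

```text
clock: 12.5
tcp_pos: [0.522, -0.2722, 0.0934]
orientation: [0.708, -0.706, 0.016, -0.016]
wrist_force: [-0.2, -0.3, -5.3]
finger_gap: 0.0545
```

```bash
python3 - <<'E'
from h import *
from workcell import monitor
s=monitor.get_state();show(s);print(delta(s,(.5175,-.274,.0742),-2.95))
E
```

```text
t 12.5 tcp [ 522.  -272.2   93.4] jawyaw -2.53 z [0.044 0.999 0.003] F [-0.2 -0.3 -5.3] gap 54.5 q [-0.62  0.43 -0.18  0.95  0.    1.  ]
(array([-4.4, 19.2, -2. ]), array([-0.16,  0.42,  0.01]))
```

Request:
drive_tool(
  plan="-1 -4 5 -2 -0.1 0.4 0; -1 0 5 0 0 0 0; -1 0 3 0 0 0 0; -1 0 0 0 0 0 0",
)

```text
clock: 13.0
tcp_pos: [0.5175, -0.2746, 0.0806]
orientation: [-0.707, 0.707, -0.018, 0.019]
wrist_force: [-0.1, 0.6, -5.0]
finger_gap: 0.0544
```

```bash
python3 - <<'E'
from h import *
from workcell import monitor
s=monitor.get_state();show(s);print(delta(s,(.5175,-.274,.0742),-2.95))
p,d=cams.read_camera("scene");np.savez("pics/s4.npz",p=p,d=d);crop(p,70,190,200,150,4,"pics/s4.png")
E
```

```text
t 13.0 tcp [ 517.5 -274.6   80.6] jawyaw -3.01 z [ 0.052  0.999 -0.   ] F [-0.1  0.6 -5. ] gap 54.4 q [-0.63  0.44 -0.21  0.92  0.    1.  ]
(array([-0.1,  6.4,  0.6]), array([ 0.  , -0.06,  0.08]))
```

View pics/s4.png

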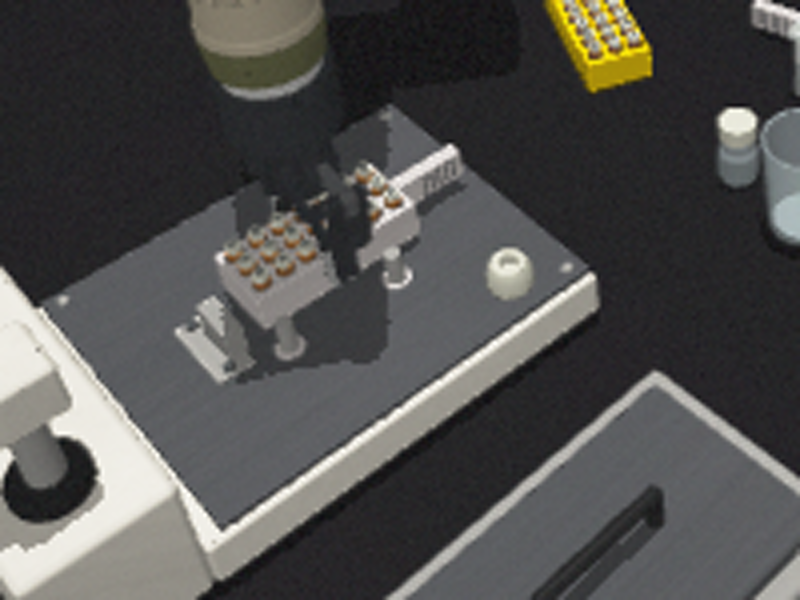

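The tray is level and on the near side of the dowels and stop. I'll lower it slowly.

Request:
drive_tool(
  plan="-1 0 2.5 0 0 0 0; -1 0 2 0 0 0 0; -1 0 1 0 0 0 0",
)

```text
clock: 13.42
tcp_pos: [0.5181, -0.2749, 0.0755]
orientation: [-0.707, 0.707, -0.018, 0.019]
wrist_force: [0.5, -0.1, -4.4]
finger_gap: 0.0547
```

Request:
drive_tool(
  plan="-1 0 1 0 0 0 0; -1 0 1 0 0 0 0",
)

```text
clock: 13.68
tcp_pos: [0.5182, -0.2749, 0.0742]
orientation: [-0.706, 0.707, -0.017, 0.019]
wrist_force: [-2.6, 3.2, 7.6]
finger_gap: 0.0548
```

Request:
drive_tool(
  plan="-1 0 -0.4 0 0 0 0; -1 3 0 0 0 0 0; -1 3 0 0 0 0 0; -1 2 0 0 0 0 0",
  grip_force=40,
)

```text
clock: 14.18
tcp_pos: [0.5267, -0.2755, 0.0743]
orientation: [-0.706, 0.707, -0.017, 0.02]
wrist_force: [-1.1, -0.1, -3.1]
finger_gap: 0.0552
```

```bash
python3 - <<'E'
from h import *
from workcell import monitor
s=monitor.get_state();show(s);print(delta(s,(.5289,-.2877,.0742),-2.95), s['ft_torque'])
E
```

```text
t 14.18 tcp [ 526.7 -275.5   74.3] jawyaw -3.0 z [ 0.052  0.999 -0.001] F [-1.1 -0.1 -3.1] gap 55.2 q [-0.62  0.46 -0.2   0.91  0.    1.01]
(array([  2.8,   0.2, -12.1]), array([ 0.08, -0.05,  0.17])) [-0.11632295  0.26914074 -0.0728031 ]
```

Request:
drive_tool(
  plan="-1 1 0.1 0 0 0 0; -1 1 0 0 0 0 0; -1 1 0 0 0 0 0",
)

```text
clock: 14.55
tcp_pos: [0.5287, -0.2757, 0.0743]
orientation: [-0.706, 0.708, -0.019, 0.019]
wrist_force: [-7.2, -0.2, 1.2]
finger_gap: 0.0548
```

Request:
drive_tool(
  plan="-1 1 0 0 0 0 0; -1 1 0 0 0 0 0",
)

```text
clock: 14.8
tcp_pos: [0.5288, -0.2757, 0.0744]
orientation: [-0.706, 0.708, -0.02, 0.017]
wrist_force: [-5.3, 0.3, -0.9]
finger_gap: 0.0547
```

The tray has reached the dowels at x≈0.5288, close to the predicted position. Next I'll slide it along to the stop.

Request:
drive_tool(
  plan="-1 0.3 0 -3 0 0 0; -1 0.3 0 -3 0 0 0; -1 0.3 0 -3 0 0 0",
)

```text
clock: 15.18
tcp_pos: [0.5284, -0.2825, 0.0745]
orientation: [0.708, -0.706, 0.02, -0.016]
wrist_force: [-2.5, 4.3, 1.9]
finger_gap: 0.055
```

```bash
python3 - <<'E'
from h import *
from workcell import monitor
s=monitor.get_state();show(s);print(delta(s,(.5289,-.2877,.0742),-2.95), s['ft_torque'])
E
```

```text
t 15.18 tcp [ 528.4 -282.5   74.5] jawyaw -2.88 z [0.05  0.999 0.003] F [-2.5  4.3  1.9] gap 55.0 q [-0.62  0.47 -0.17  0.93 -0.    1.  ]
(array([ 0.7,  0.2, -5.2]), array([-0.15,  0.07, -0.29])) [0.66801934 0.54758166 0.1770241 ]
```

Request:
drive_tool(
  plan="-1 0.3 0 -2 0 0 0; -1 0.3 0 -2 0 0 0; -1 0.3 0 -1.5 0 0 0",
)

```text
clock: 15.55
tcp_pos: [0.5283, -0.2859, 0.0747]
orientation: [0.709, -0.704, 0.02, -0.015]
wrist_force: [-3.4, 5.1, 0.2]
finger_gap: 0.055
```

Request:
drive_tool(
  plan="-1 0.3 0 -1.5 0 0 0; -1 0.3 0 -1.5 0 0 0",
)

```text
clock: 15.8
tcp_pos: [0.5282, -0.2876, 0.0749]
orientation: [0.71, -0.703, 0.02, -0.015]
wrist_force: [-2.9, 4.5, 1.6]
finger_gap: 0.0548
```

```bash
python3 - <<'E'
from h import *
from workcell import monitor
s=monitor.get_state();show(s);print(delta(s,(.5289,-.2877,.0742),-2.95), s['ft_torque'])
E
```

```text
t 15.8 tcp [ 528.2 -287.6   74.9] jawyaw -2.77 z [0.048 0.999 0.01 ] F [-2.9  4.5  1.6] gap 54.8 q [-0.63  0.48 -0.16  0.94  0.    0.99]
(array([ 0.7,  0.7, -0.1]), array([-0.57,  0.17, -0.42])) [0.65271919 0.56159589 0.00156004]
```

Request:
drive_tool(
  plan="-1 0 0.3 0 -0.5 0.1 -0.4; -1 0.3 0.3 -1.5 0 0 0; -1 0.3 0.2 -1.5 0 0 0",
)

```text
clock: 16.18
tcp_pos: [0.5281, -0.2888, 0.0743]
orientation: [0.709, -0.705, 0.018, -0.017]
wrist_force: [-3.8, 8.8, 4.1]
finger_gap: 0.0549
```

```bash
python3 - <<'E'
from h import *
from workcell import monitor
s=monitor.get_state();show(s);print(delta(s,(.5289,-.2877,.0742),-2.95), s['ft_torque'])
E
```

```text
t 16.18 tcp [ 528.1 -288.8   74.3] jawyaw -2.82 z [0.049 0.999 0.005] F [-3.8  8.8  4.1] gap 54.9 q [-0.64  0.47 -0.17  0.93  0.    0.98]
(array([0.8, 0.1, 1.1]), array([-0.27,  0.13, -0.06])) [1.24033236 0.61251589 0.02039062]
```

Request:
drive_tool(
  plan="-1 0.3 0 -2 -0.2 0 0; -1 1 0 -2 -0.1 0 0; -1 1 0 -1 0 0 0",
)

```text
clock: 16.55
tcp_pos: [0.5282, -0.2888, 0.0745]
orientation: [0.71, -0.704, 0.019, -0.015]
wrist_force: [-6.0, 5.3, 2.7]
finger_gap: 0.0545
```

```bash
python3 - <<'E'
from h import *
from workcell import monitor
s=monitor.get_state();show(s);print(delta(s,(.5289,-.2877,.0742),-2.95), s['ft_torque'])
p,d=cams.read_camera("scene");np.savez("pics/s5.npz",p=p,d=d);crop(p,100,210,110,80,7,"pics/s5.png")
E
```

```text
t 16.55 tcp [ 528.2 -288.8   74.5] jawyaw -2.76 z [0.048 0.999 0.009] F [-6.   5.3  2.7] gap 54.5 q [-0.64  0.48 -0.16  0.94  0.    0.98]
(array([0.7, 0.3, 1.1]), array([-0.5 ,  0.18, -0.28])) [ 0.27898613  0.90947483 -0.22715453]
```

View pics/s5.png

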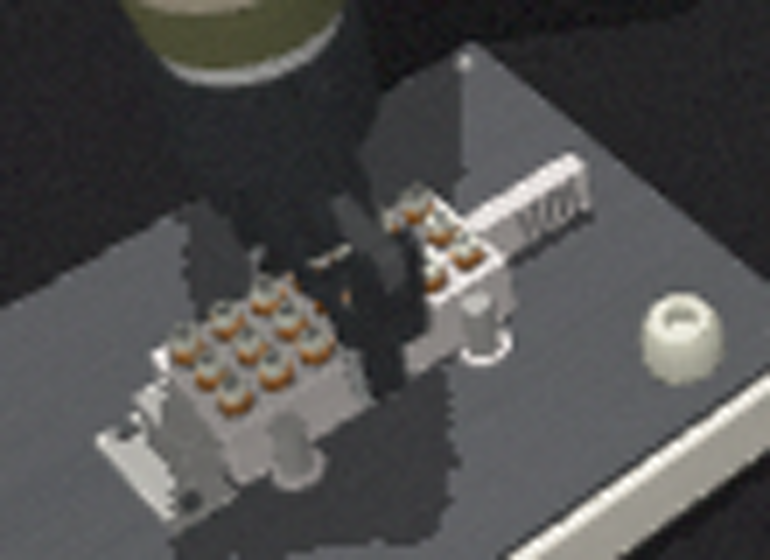

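Both contacts are made: forces about −6 N in x and +5 N in y, with no further travel. I'll level, release, rise and inspect.

Request:
drive_tool(
  plan="-1 0.2 0 -0.2 -0.5 0.1 -0.3; 1 0 0 0 0 0 0; 1 0 0 0 0 0 0; 1 0 0 0 0 0 0; 1 0 -10 0 0 0 0; 1 0 -35 0 0 0 0; 1 0 -45 0 0 0 0; 1 0 -45 0 0 0 0",
)

```text
clock: 17.6
tcp_pos: [0.5291, -0.2904, 0.213]
orientation: [-0.707, 0.707, -0.017, 0.019]
wrist_force: [0.8, -0.3, -0.3]
finger_gap: 0.0856
```

Request:
drive_tool(
  plan="1 0 -10 30 0 0 0; 1 0 -5 40 0 0 0; 1 0 0 30 0 0 0; 1 0 0 0 0 0 0; 1 0 0 0 0 0 0",
)

```text
clock: 18.23
tcp_pos: [0.5379, -0.1913, 0.2385]
orientation: [-0.704, 0.71, -0.013, 0.025]
wrist_force: [0.3, 0.0, 0.5]
finger_gap: 0.0853
```

```bash
python3 - <<'E'
from h import *
from workcell import monitor
import pickle
s=monitor.get_state();show(s)
c=cams.calibration("wrist");p,d=cams.read_camera("wrist");np.savez("pics/w8.npz",p=p,d=d);pickle.dump(c,open("pics/w8.pkl","wb"));cv2.imwrite("pics/w8.png",cv2.resize(p[:,:,::-1],(800,600)))
p,d=cams.read_camera("scene");np.savez("pics/s6.npz",p=p,d=d);crop(p,100,210,110,80,7,"pics/s6.png")
p,d=cams.read_camera("top");np.savez("pics/t6.npz",p=p,d=d);crop(p,335,140,110,100,6,"pics/t6.png")
E
```

```text
t 18.23 tcp [ 537.9 -191.3  238.5] jawyaw -3.03 z [ 0.053  0.999 -0.009] F [0.3 0.  0.5] gap 85.3 q [-0.48  0.29 -0.02  1.24 -0.    1.14]
```

View pics/w8.png

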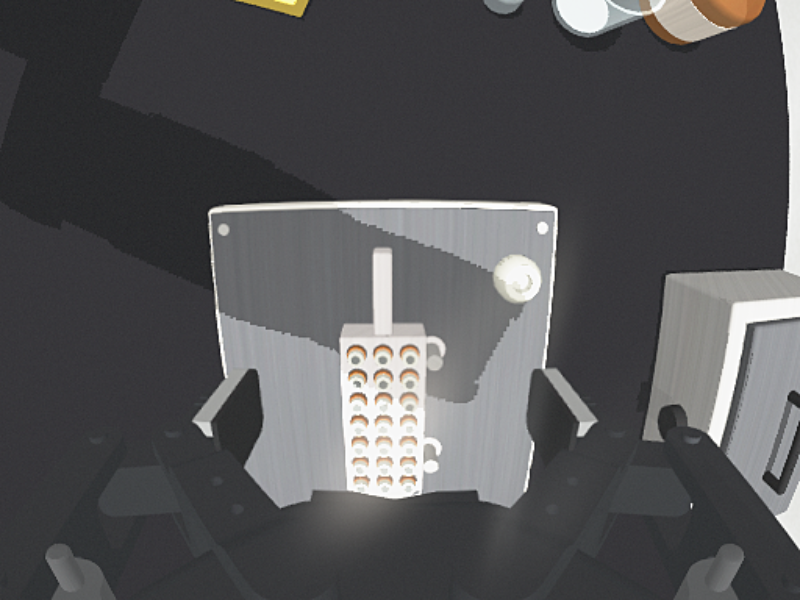

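View pics/s6.png

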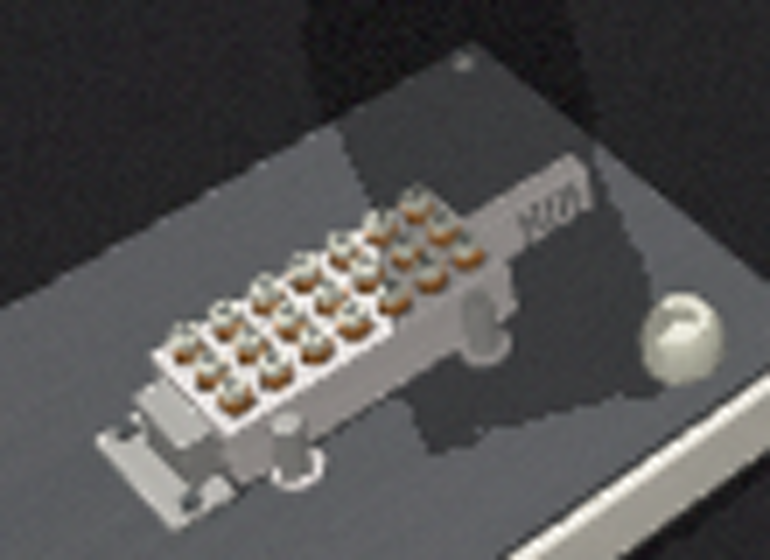

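View pics/t6.png

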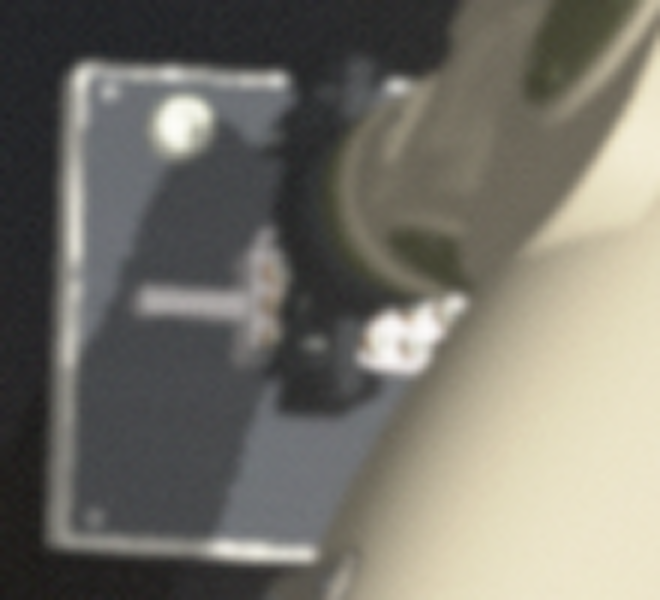

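The tray looks home. The wrist view shows its long side touching both dowels (at about (433,350) and (430,455)), and the scene view shows the plain end on the stop. The jaws releasing may have left a small gap, so I'll nudge it gently with shut fingers, first the long side and then the tongue end.

```bash
python3 - <<'E'
from h import *
from workcell import monitor
s=monitor.get_state();plan(s,(.470,-.285,.16),-2.95,4);print(delta(s,(.470,-.285,.16),-2.95))
E
```

```text
total [-67.7 -93.2 -77.9] dyaw 0.16 tilt [ 0.0159 -0.009 ]
[-15.6  19.5 -24.2] ry -0.04
[-15.6  19.5 -24.2] ry -0.04
[-15.7  19.5 -24.2] ry -0.04
[-15.7  19.5 -24.2] ry -0.04
(array([-63.8,  77.6, -96.1]), array([ 0.47, -0.16,  0.94]))
```

Request:
drive_tool(
  plan="-1 -16 10 -24 0.2 0 0.4; -1 -16 22 -24 0.2 0 0.4; -1 -16 22 -24 0 0 0; -1 -16 22 -24 0 0 0; -1 0 0 0 0 0 0",
  grip_force=30,
)

```text
clock: 19.0
tcp_pos: [0.4668, -0.2909, 0.1588]
orientation: [-0.706, 0.707, -0.02, 0.022]
wrist_force: [-0.5, 0.1, -0.1]
finger_gap: -0.0
```

```bash
python3 - <<'E'
from h import *
from workcell import monitor
s=monitor.get_state();show(s);print(delta(s,(.470,-.285,.082),-2.95))
E
```

```text
t 19.0 tcp [ 466.8 -290.9  158.8] jawyaw -3.37 z [ 0.059  0.998 -0.001] F [-0.5  0.1 -0.1] gap -0.0 q [-0.7   0.31 -0.2   1.06  0.    0.93]
(array([ 2.7, 76.8,  6.1]), array([ 0.05, -0.42,  0.13]))
```

Request:
drive_tool(
  plan="-1 0 24 3 0 -0.4 0; -1 0 24 3 0 0 0; -1 0 18 0 0 0 0; -1 0 8 0 0 0 0; -1 0 0 0 0 0 0",
)

```text
clock: 19.62
tcp_pos: [0.4706, -0.2869, 0.0862]
orientation: [-0.706, 0.708, -0.017, 0.022]
wrist_force: [-0.2, 0.3, 0.1]
finger_gap: 0.0001
```

```bash
python3 - <<'E'
from h import *
from workcell import monitor
s=monitor.get_state();show(s);print(delta(s,(.486,-.286,.080),-2.95))
p,d=cams.read_camera("scene");crop(p,100,210,110,80,7,"pics/s7.png")
E
```

```text
t 19.62 tcp [ 470.6 -286.9   86.2] jawyaw -3.1 z [ 0.054  0.999 -0.003] F [-0.2  0.3  0.1] gap 0.1 q [-0.69  0.37 -0.3   0.89  0.    0.93]
(array([15.2,  6.3,  1.7]), array([ 0.16, -0.15,  0.43]))
```

View pics/s7.png

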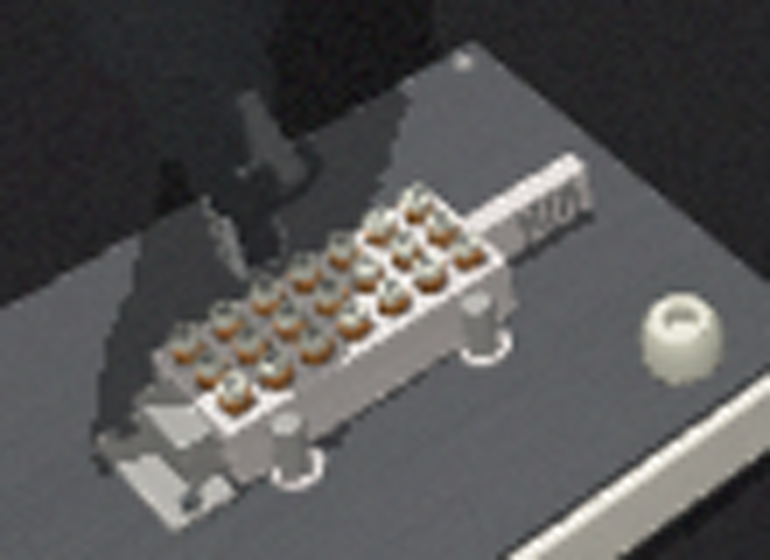

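Request:
drive_tool(
  plan="-1 3 5 0 0 0 0.3; -1 4 0 0 0 0 0; -1 3 0 0 0 0 0; -1 2 0 0 0 0 0; -1 1.5 0 0 0 0 0",
)

```text
clock: 20.3
tcp_pos: [0.4863, -0.2888, 0.0837]
orientation: [-0.705, 0.709, -0.018, 0.021]
wrist_force: [-5.4, -0.3, 3.9]
finger_gap: 0.0001
```

Request:
drive_tool(
  plan="-1 1.5 0 0 0 0 0; -1 1.5 0 0 0 0 0",
)

```text
clock: 20.55
tcp_pos: [0.4865, -0.2888, 0.0837]
orientation: [-0.705, 0.709, -0.02, 0.019]
wrist_force: [-6.4, -0.9, 4.2]
finger_gap: 0.0
```

Request:
drive_tool(
  plan="-1 3 0 0 0 0 0; -1 3 0 0 0 0 0",
)

```text
clock: 20.8
tcp_pos: [0.4867, -0.2887, 0.0838]
orientation: [-0.704, 0.709, -0.025, 0.016]
wrist_force: [-10.4, -0.6, 7.8]
finger_gap: -0.0001
```

Request:
drive_tool(
  plan="-1 -6 0 0 0 0 0; -1 -6 -3 0 0 0 0; -1 -3 -30 0 0 0 0; -1 0 -45 0 0 0 0; -1 20 -10 40 0 0 0; -1 20 0 50 0 0 0; -1 15 0 50 0 0 0; -1 0 0 0 0 0 0",
)

```text
clock: 21.8
tcp_pos: [0.5383, -0.1483, 0.1751]
orientation: [-0.705, 0.709, -0.023, 0.02]
wrist_force: [-0.6, 0.5, -0.6]
finger_gap: 0.0
```

```bash
python3 - <<'E'
from h import *
from workcell import monitor
s=monitor.get_state();show(s)
n=np.array([.5285,-.2885]);y=np.array([.0515,.9987])
print(delta(s,(*(n+y*.140),.085),-2.95))
E
```

```text
t 21.8 tcp [ 538.3 -148.3  175.1] jawyaw -3.5 z [ 0.061  0.998 -0.006] F [-0.6  0.5 -0.6] gap 0.0 q [-0.41  0.32 -0.14  1.11 -0.01  1.22]
(array([-2.1, 90.1, -0. ]), array([ 0.35, -0.55, -0.29]))
```

Request:
drive_tool(
  plan="-1 -1 25 2 0.2 -0.5 -0.2; -1 -1 25 0 0.1 0 0; -1 0 24 0 0 0 0; -1 0 14 0 0 0 0; -1 0 0 0 0 0 0",
)

```text
clock: 22.42
tcp_pos: [0.5369, -0.149, 0.0863]
orientation: [-0.706, 0.708, -0.017, 0.02]
wrist_force: [-0.2, 0.6, -0.2]
finger_gap: -0.0002
```

```bash
python3 - <<'E'
from h import *
from workcell import monitor
s=monitor.get_state();show(s)
n=np.array([.5285,-.2885]);y=np.array([.0515,.9987])
print(delta(s,(*(n+y*.127),.085),-2.95))
E
```

```text
t 22.43 tcp [ 536.9 -149.    86.3] jawyaw -3.01 z [ 0.053  0.999 -0.003] F [-0.2  0.6 -0.2] gap -0.2 q [-0.41  0.38 -0.28  0.9  -0.    1.21]
(array([ -1.2,   1.3, -12.7]), array([ 0.16, -0.06,  0.2 ]))
```

Request:
drive_tool(
  plan="-1 -1 1 -4 0 0 0; -1 0 0 -4 0 0 0; -1 0 0 -2 0 0 0; -1 0 0 -2 0 0 0; -1 0 0 -1.5 0 0 0",
)

```text
clock: 23.05
tcp_pos: [0.5365, -0.1606, 0.0876]
orientation: [0.708, -0.705, 0.015, -0.021]
wrist_force: [0.3, 4.5, -1.4]
finger_gap: 0.0001
```

Request:
drive_tool(
  plan="-1 0 0 -1.5 0 0 0; -1 0 0 -1.5 0 0 0",
)

```text
clock: 23.3
tcp_pos: [0.5365, -0.1607, 0.0877]
orientation: [0.711, -0.703, 0.014, -0.02]
wrist_force: [0.8, 5.9, -0.7]
finger_gap: 0.0001
```

Request:
drive_tool(
  plan="-1 0 0 -3 0 0 0; -1 0 0 -3 0 0 0",
)

```text
clock: 23.55
tcp_pos: [0.5364, -0.161, 0.0878]
orientation: [0.715, -0.699, 0.012, -0.019]
wrist_force: [1.0, 10.2, 2.3]
finger_gap: 0.0003
```

Request:
drive_tool(
  plan="-1 0 0 6 0 0 0; -1 0 0 8 0 0 0; -1 0 -30 5 0 0 0; -1 0 -50 0 0 0 0; -1 0 -50 30 0 0 0; -1 -50 -20 30 0 0 0; -1 -55 0 30 0 0 0; -1 0 0 0 0 0 0",
)

```text
clock: 24.55
tcp_pos: [0.4327, -0.0472, 0.2445]
orientation: [0.713, -0.7, 0.012, -0.02]
wrist_force: [0.6, -1.5, 0.7]
finger_gap: -0.0001
```

```bash
python3 - <<'E'
from h import *
from workcell import monitor
import pickle
s=monitor.get_state();show(s)
c=cams.calibration("wrist");p,d=cams.read_camera("wrist");np.savez("pics/w9.npz",p=p,d=d);pickle.dump(c,open("pics/w9.pkl","wb"));cv2.imwrite("pics/w9.png",cv2.resize(p[:,:,::-1],(800,600)))
p,d=cams.read_camera("scene");np.savez("pics/s8.npz",p=p,d=d);crop(p,100,210,110,80,7,"pics/s8.png");cv2.imwrite("pics/s8full.png",cv2.resize(p[:,:,::-1],(800,600)))
p,d=cams.read_camera("top");np.savez("pics/t8.npz",p=p,d=d);crop(p,335,140,110,100,6,"pics/t8.png")
E
```

```text
t 24.55 tcp [432.7 -47.2 244.5] jawyaw -2.57 z [0.045 0.999 0.019] F [ 0.6 -1.5  0.7] gap -0.1 q [-0.31  0.04 -0.31  1.21  0.02  1.31]
```

View pics/s8full.png

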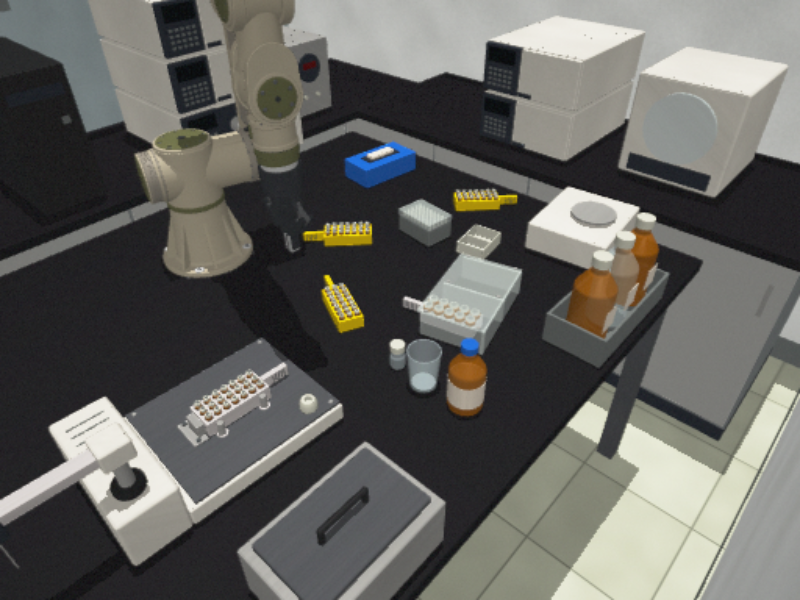

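View pics/s8.png

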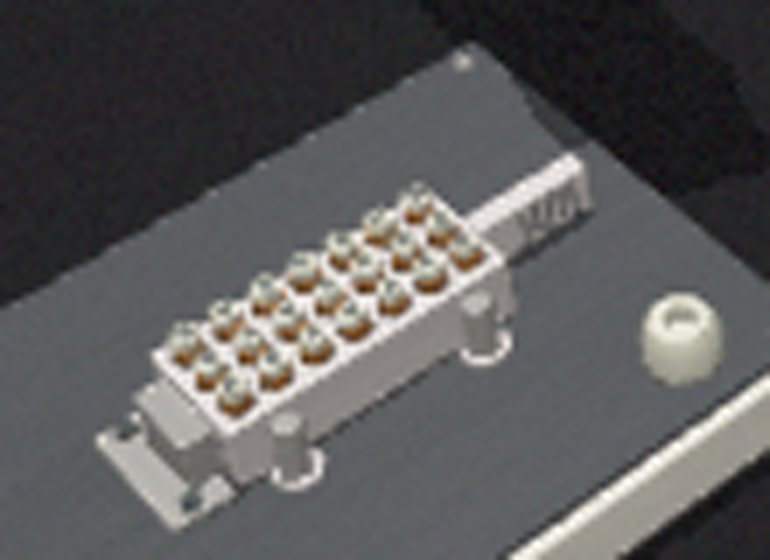

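View pics/t8.png

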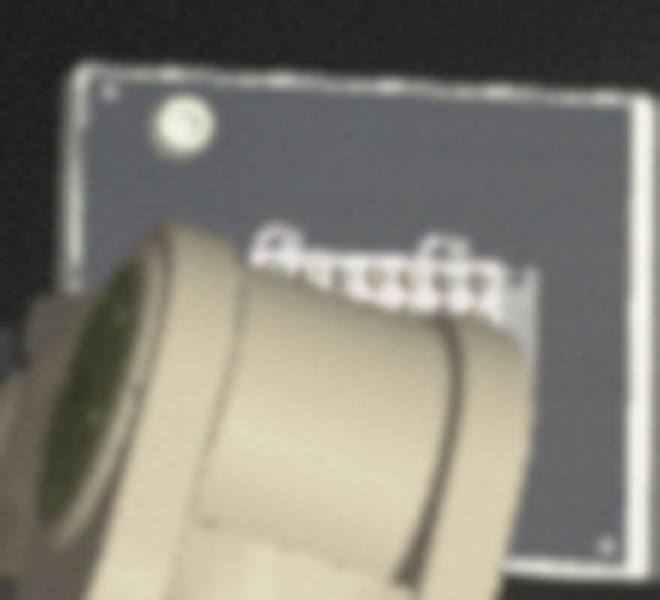

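The tray sits against both dowels and the stop, nothing else has moved, and the arm is clear at z≈0.24. I'll hand in.

```bash
python3 - <<'E'
from workcell import monitor,job
s=monitor.get_state();print(s['clock'],abs(s['qvel']).max(),s['wrist_force']);print(job.hand_in())
E
```

```text
24.7 0.029998894487515786 [0.9066871  0.57171986 0.47058278]
the job is handed in; nothing more can be done
None
```

The tray is loaded and the job is handed in, at 24.7 s of the 67 s allowed. No verdict was reported.

- **What I did:** I pulled the small-vial tray about 145 mm out by its tongue and let go of it on the bench. I then gripped it across its sides, lifted it and set it on the deck with the tongue pointing away from the stop. From there I slid it against the dowels and along to the stop, and released it. Last, I nudged it with shut fingers at about 10 N, first on the long side and then on the tongue end. It did not visibly move under either nudge.
- **Last checks:** The scene camera shows the long side on both dowels and the plain end on the stop. The big tray and the bystanders look unmoved in that picture. The resting position is within about 1 mm of the nest point I measured. The arm was clear of everything, and the highest wrist force I read was about 13 N.
- **Limits of the checks:** The arm partly hid the tray in the last top view, so the final seating rests on the scene camera and the contact forces. The gripper tilted by up to about 1° at times during the pull and the carry, and I corrected it each time.

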